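# Level the vial tilt stage with its worm crank

### The job

Fit the loose crank fully down onto the square worm spindle of the vial tilt stage, feeling gently for the position in which it sinks over the square and pushing it home, then wind it by its revolving handle until the vial cradle is level. Use little force, do not touch the cradle or its vials, leave the other things where they are, and leave the crank sitting on the spindle.

Things in the scene. Friction and masses are not known exactly. Their poses are not given: they have to be found in the camera images.
- stage: Tilt stage fixed to the trolley: base plate 130 x 210 x 12 mm, origin under its centre, z up, y along its length (the tilt axis runs along y, 60 mm up), -x its front. A grey worm box (90 x 62 mm, 100 mm high, centred at y = -65 mm) carries the vertical worm spindle; beyond the cradle at y = +82 mm stands a round scale plate, top 96 mm high, with a division every 5 degrees and a needle.
- spindle_foot (a point): Centre of the round flat shoulder (32 mm across, 104 mm above the trolley top) at the foot of the worm spindle, on its axis; frame parallel to the stage. Upwards from it: a square of 16 mm sides, 18 mm high; a round pilot 15.6 mm across, 10 mm high; a 4 mm cone. Which way the square faces is random (never parallel to the stage) and not reported: feel for it.
- spindle_tip (a point): Tip of the worm spindle's cone, 32 mm above the shoulder. Two sprung cheeks on the square hold the socket: once in line, the crank sinks 3 mm, then needs a push of about 5 to 9 N to go home. It turns endlessly either way with a friction of 0.11 N m (2.5 N at the crank handle) and stays where it is left. A crank pressed on it with more than about 8 N while out of line drags it along.
- cradle: Vial cradle driven by the worm: plate 84 x 96 mm, white block with three vials (tops 122 mm above the trolley when level). Origin on the tilt axis, axes parallel to the stage's when level. Starts tilted 12 to 18 degrees, front (-x) edge low. One clockwise turn of the spindle, seen from above, lifts the front edge 5 degrees; counter-clockwise lowers it. Only the spindle moves it.
- crank_socket (a point): Centre of the underside of the loose crank's hub; z up its axis, x towards the handle. Hub 32 mm square, 34 mm high, square socket of 18 mm sides parallel to x and y, 34 mm deep, open below (8 degrees of play either way, fits every 90 degrees). Seated, this point lies on spindle_foot; out of line it rests 18 mm higher. The crank weighs about 0.24 kg and stands on its hub on the trolley.
- crank_boss (a point): Centre of the black round boss on the hub's axis, 62 mm above the hub's underside: 22 mm across, 36 mm high (42 to 78 mm above the underside). Grip the crank here to carry and fit it. The arm (20 mm wide, top at 42 mm) runs under it along x, from a round counterweight ending at x = -39 mm to the handle.
- crank_handle (a point): Middle of the crank's revolving black handle, 45 mm from the hub's axis along the crank's x: upright, 16 mm across, from 44 to 84 mm above the hub's underside, this point at 66 mm. It spins freely about its own axis, so it can be held without turning the hand.
- gauze_pack: Bystander: flat white gauze pack, 86 x 59 x 13 mm; origin at the centre of its underside. To be left alone.
- tape: Bystander: roll of tape lying flat, 69 mm across, 25 mm high; origin at the centre of its underside. To be left alone.
- vial: Bystander: capped glass vial standing on the trolley, 29 mm across, 74 mm high; origin at the centre of its underside. To be left alone.
- eye_dropper: Bystander: white dropper bottle, 29 mm across, 120 mm high; origin at the centre of its underside. To be left alone.
- jar: Bystander: small jar with a ribbed cap, 36 mm across, 53 mm high; origin at the centre of its underside. To be left alone.
- tall_bottle: Bystander: medicine bottle with a white cap, 38 mm across, 104 mm high; origin at the centre of its underside. To be left alone.
- forceps: Bystander: steel forceps lying flat, 137 mm long, 20 mm wide; origin at the centre of its underside. To be left alone.

How it is judged:
By the outcome, as a careful person would: the job done as asked, in the order asked, and still so for the second after the job is handed in, with the robot touching nothing.
It also fails if it takes over 72 s, if anything falls off the work surface, if the arm or the gripper's body presses on something with over 40 N, if the wrist force passes 120 N, or if a joint passes its speed limit or range.

### The arm

A 6-joint arm with a two-finger parallel gripper is mounted at the origin on a cart in front of the work surface, level with it; the furniture and walls round the work are solid. World frame = base frame: x ahead of the robot, y to its left, z up, the work surface at z = 0. Lengths are in m, angles in rad, forces in N, time in s.
With the tool pointing down it reaches from about 0.25 to 0.775 m from the base axis. Payload 4 kg.
Tool frame: the origin (TCP) lies at the very end of the fingers, on their centre line; the grasp point (between the pads) lies 19 mm behind it; y points along the fingers, x is the direction in which the jaws open and shut, and the axes are right-handed (so a half turn about y gives the same grasp; the last joint's range is limited). The gripper opens to 94 mm and grips with 3 to 60 N. Pads are 16 mm wide; open, the fingers measure 119 mm over their backs; the gripper's body (75 mm by 177 mm) begins 78 mm behind the grasp point.
Start: joints at [1.072, 0.087, 1.371, -0, 1.684, -0.103], TCP at [0.212, 0.507, 0.206] pointing down, gripper open.
Joint ranges: [-3.1, 3.1], [-0.76, 2.03], [0.27, 2.55], [-1.08, 4.22], [0.17, 2.65], [-2.57, 2.57]. Speed limits (rad/s): [2.79, 2.79, 3.14, 3.14, 3.14, 3.14].

### API

Orientations are given as [roll, pitch, yaw] about the fixed x, y, z axes, in that order (R = Rz(yaw) Ry(pitch) Rx(roll)).
In Python, from bench import robot gives the robot as it stands.
- The arm moves only by the shell command python3 -m handwheel 'ROWS' [OPENING]. ROWS is JSON, a list of rows, each an object with "delta_pos": the shift along the tool's x, y, z in mm, a list of three; "yaw": the turn about the tool's y in rad. A call has 1 to 12 rows; each row is the pose to reach, as a shift and turn from the pose commanded when the call began, along the tool's axes at that moment; what a row does not reach only later rows make up. A row lasts 1/10 s, in which the tool goes at most 50 mm and 8.59 degrees, less where a joint would pass 70% of its speed; a pose out of reach is approached as far as the arm can. A call with a gripper value outside its range is refused whole. OPENING is the closure in counts, from 0 (fully open) to 255 (shut), set as the call begins (- or left out, the last holds). The fingers move at their own pace and stop on an object; the grip force is fixed at half the most. Time passes only in rows, so rows that repeat a pose let the fingers close. It gives the time, the measured TCP pose, the force and the opening at its end, in the units of the state.
- robot.get_obs(): the state, without advancing time (a new reading comes with each control period).
- robot.snapshot(name): name is "scene" or "side" or "wrist"; returns a dict with "image" (384x512x3 uint8, red, green, blue), "fx", "fy", "cx", "cy" (pixels), "rvec" (rotation vector, rad) and "tvec" (3), from world to camera coordinates, as OpenCV has them. Camera axes: x right, y down, z forward; pixel columns grow to the right and rows downward; lengths in m; the calibration is good to about 2 mm. A picture is of the moment at which its call begins. There is no depth.
- robot.close_job(): hands the job in, once; it reports no verdict.
The state is a dict: "time": time; "joint_positions": joint angles; "qvel": joint speeds; "joint_torque": joint torques, N m; "tool_pos": TCP position; "ee_rot": TCP orientation; "wrist_force": force on the tool from outside, world axes, zero at the start; "wrist_torque": the same for the moment, N m; "width": finger opening in m.
Only numpy, scipy, OpenCV 4.12 (cv2) and the standard library are available. Lean on these libraries where they do the work, as an engineer would, in place of code of your own. Each camera call takes 0.05 s, during which the arm holds its last target.

## Working session

There is one attempt and no reset: what is moved stays moved. The work goes in short steps, Python scripts to look and compute and a shell command to move; the robot and the scene stay as the last step left them, time stands still between calls to the robot, and variables do not carry over. Pictures are saved under pics/ and viewed, and the job is handed in when it is done.

```bash
ls; mkdir -p pics; cat > h.py <<'E'
import numpy as np,cv2
from bench import robot
def snap(n,f):
    s=robot.snapshot(n); cv2.imwrite('pics/'+f,cv2.cvtColor(s['image'],cv2.COLOR_RGB2BGR)); np.save('pics/'+f[:-4]+'.npy',s,allow_pickle=True); return s
def load(f): return np.load('pics/'+f+'.npy',allow_pickle=True).item()
def ray(s,u,v):
    R=cv2.Rodrigues(np.array(s['rvec'],float))[0]; t=np.array(s['tvec'],float).ravel()
    return -R.T@t, R.T@np.array([(u-s['cx'])/s['fx'],(v-s['cy'])/s['fy'],1.])
def onz(s,u,v,z):
    c,d=ray(s,u,v); return c+d*(z-c[2])/d[2]
def proj(s,p):
    return cv2.projectPoints(np.array(p,float).reshape(-1,3),np.array(s['rvec'],float),np.array(s['tvec'],float),np.array([[s['fx'],0,s['cx']],[0,s['fy'],s['cy']],[0,0,1.]]),None)[0].reshape(-1,2)
E
python3 - <<'E'
from h import *
for n in('scene','side','wrist'):
    s=snap(n,n+'0.png'); print(n,s['fx'],s['cx'],s['cy'],ray(s,256,192))
o=robot.get_obs()
for k in o: print(k,np.round(o[k],4))
E
```

```text
pics
scene 402.87401047682187 257.8946506097875 194.88346897335816 (array([ 0.10563135, -0.50626113,  0.51691266]), array([ 0.52936735,  0.71405638, -0.4582216 ]))
side 389.53370695137437 247.4005357562643 193.80831841795379 (array([ 0.24224133, -0.48802927,  0.66727392]), array([ 0.38840388,  0.68383763, -0.61807559]))
wrist 273.4745736599783 259.11101885718307 194.7797459186678 (array([0.14060896, 0.53664362, 0.38389306]), array([ 0.23019961, -0.11019424, -0.9670047 ]))
time 0.15
joint_positions [ 1.0719  0.0878  1.3719  0.      1.6836 -0.1031]
qvel [-0.0013 -0.0026 -0.0055 -0.0023 -0.0008 -0.0013]
joint_torque [ 1.90000e-03 -3.40644e+01 -3.02793e+01  7.19000e-02  3.05000e-02
 -1.00000e-04]
tool_pos [0.2118 0.5071 0.2046]
ee_rot [-1.5706  0.0017  1.175 ]
wrist_force [ 0.0607 -1.316  -0.473 ]
wrist_torque [-0.0098 -0.0166  0.0262]
width 0.0938
```

View pics/scene0.png

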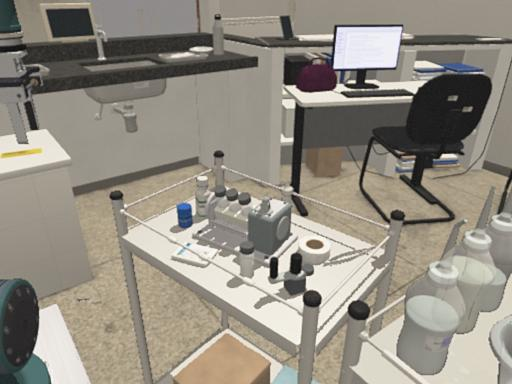

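View pics/side0.png

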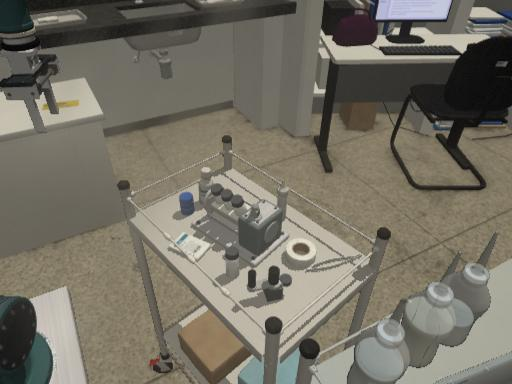

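View pics/wrist0.png

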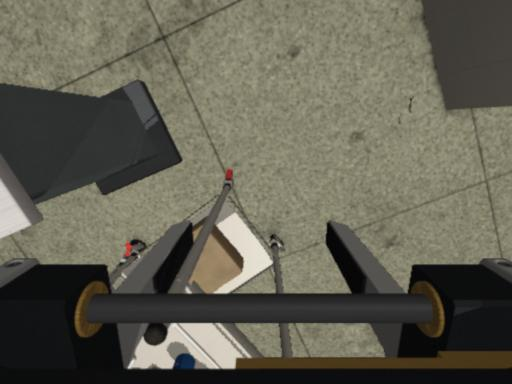

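```bash
python3 - <<'E'
from h import *
a=cv2.imread('pics/scene0.png')[150:330,110:410]; cv2.imwrite('pics/sc0z.png',cv2.resize(a,(800,480),interpolation=cv2.INTER_CUBIC))
a=cv2.imread('pics/side0.png')[150:330,130:390]; cv2.imwrite('pics/si0z.png',cv2.resize(a,(800,554),interpolation=cv2.INTER_CUBIC))
E
```

```text
(no output)
```

View pics/sc0z.png

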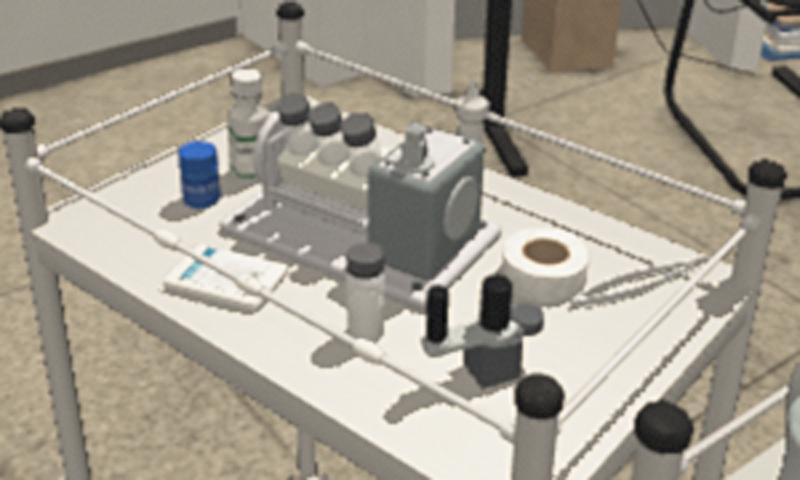

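View pics/si0z.png

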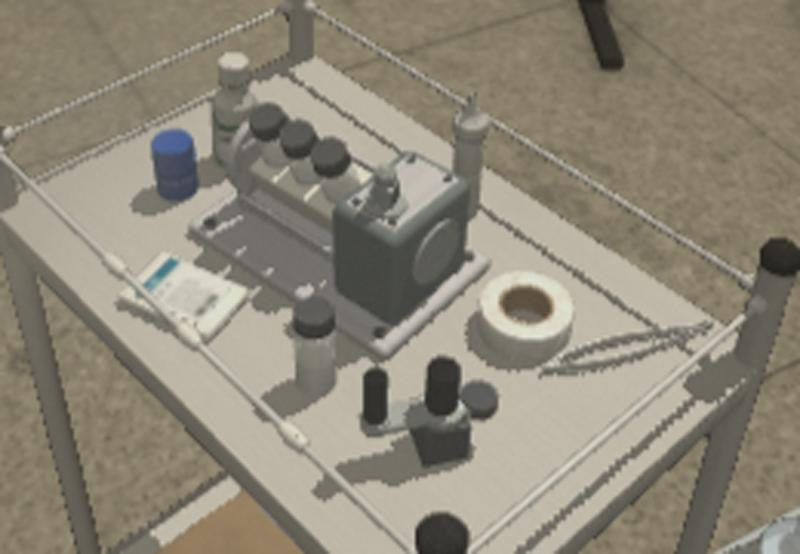

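```bash
python3 - <<'E'
from h import *
a=load('scene0');b=load('side0')
def tri(p,q):
    c1,d1=ray(a,*p);c2,d2=ray(b,*q)
    x=np.linalg.lstsq(np.c_[d1,-d2],c2-c1,rcond=None)[0]
    return (c1+x[0]*d1+c2+x[1]*d2)/2
for n,p,q,z in(('boss',(296.4,256.5),(274,268.3),.078),('handle',(273.9,258.5),(251.9,270.8),.084),('tip',(265.3,197.5),(255.8,205),.136),
 ('vialtop',(247,244),(232,250),.074)):
    print(n,onz(a,*p,z).round(4),onz(b,*q,z).round(4),tri(p,q).round(4))
# stage base corners: right corner / front corner, z=.012
S=lambda u,v:onz(a,110+u*.375,150+v*.375,.012).round(3)
T=lambda u,v:onz(b,130+u*.325,150+v*.325,.012).round(3)
print('sc front-left',S(224,226),'front-right',S(412,296),'backright',S(497,232))
print('si',T(193,224),T(386,348),T(489,258))
E
```

```text
boss [ 0.5208 -0.0712  0.078 ] [ 0.5269 -0.0645  0.078 ] [ 0.5342 -0.0555  0.0636]
handle [ 0.4787 -0.0581  0.084 ] [ 0.4831 -0.0543  0.084 ] [ 0.4874 -0.0471  0.0738]
tip [0.5466 0.057  0.136 ] [0.5542 0.061  0.136 ] [0.5615 0.0751 0.1232]
vialtop [0.4742 0.0185 0.074 ] [0.4771 0.0212 0.074 ] [0.4799 0.0269 0.0671]
sc front-left [0.45  0.192 0.012] front-right [0.52  0.021 0.012] backright [0.632 0.049 0.012]
si [0.456 0.202 0.012] [0.53  0.015 0.012] [0.646 0.058 0.012]
```

```bash
python3 -m handwheel '[{"delta_pos":[-20,0,-36]},{"delta_pos":[-45,0,-77]},{"delta_pos":[-70,0,-118]},{"delta_pos":[-95,0,-160]},{"delta_pos":[-120,0,-205]},{"delta_pos":[-145,0,-248]},{"delta_pos":[-170,0,-291]},{"delta_pos":[-195,0,-335]},{"delta_pos":[-220,0,-378]},{"delta_pos":[-245,0,-420]},{"delta_pos":[-270,0,-460]},{"delta_pos":[-283,0,-485]}]'
python3 -m handwheel '[{"delta_pos":[0,0,0]},{"delta_pos":[0,0,0]}]'
python3 - <<'E'
from h import *
s=snap('wrist','w1.png'); o=robot.get_obs(); print(o['tool_pos'],o['ee_rot'],ray(s,256,192))
print(proj(s,[[.524,-.068,.078],[.481,-.056,.084],[.55,.059,.136]]))
E
```

```text
[0.21188615 0.50718084 0.20475537] [-1.57065705e+00  1.37147186e-03  1.17503321e+00] (array([0.14061999, 0.53666439, 0.38404004]), array([ 0.23033112, -0.10994929, -0.96700127]))
[[ 10.97627547 488.97642973]
 [ -2.54935201 474.91075006]
 [ 60.43528453 530.27845124]]invalid input at $[0]: expected keys delta_pos, yaw
invalid input at $[0]: expected keys delta_pos, yaw
```

View pics/w1.png

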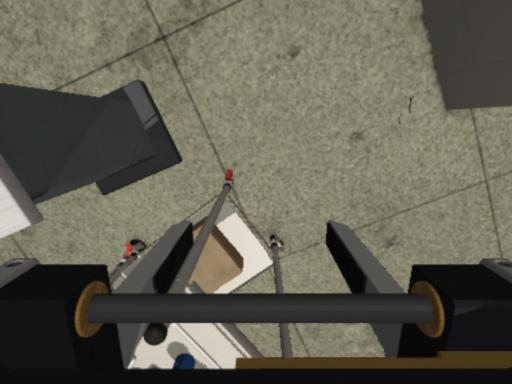

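```bash
python3 -m handwheel '[{"delta_pos":[-20,0,-36],"yaw":0},{"delta_pos":[-45,0,-77],"yaw":0},{"delta_pos":[-70,0,-118],"yaw":0},{"delta_pos":[-95,0,-160],"yaw":0},{"delta_pos":[-120,0,-205],"yaw":0},{"delta_pos":[-145,0,-248],"yaw":0},{"delta_pos":[-170,0,-291],"yaw":0},{"delta_pos":[-195,0,-335],"yaw":0},{"delta_pos":[-220,0,-378],"yaw":0},{"delta_pos":[-245,0,-420],"yaw":0},{"delta_pos":[-270,0,-460],"yaw":0},{"delta_pos":[-283,0,-485],"yaw":0}]'
python3 -m handwheel '[{"delta_pos":[0,0,0],"yaw":0},{"delta_pos":[0,0,0],"yaw":0}]'
python3 - <<'E'
from h import *
s=snap('wrist','w1.png'); o=robot.get_obs(); print(o['tool_pos'],o['ee_rot'],ray(s,256,192))
print(proj(s,[[.524,-.068,.078],[.481,-.056,.084],[.55,.059,.136]]))
E
```

```text
time: 1.4
tool_pos: [0.5517, 0.0561, 0.2049]
ee_rot: [-1.571, 0.001, 1.172]
wrist_force: [-0.1, 0.5, -0.2]
width: 0.0943
time: 1.6
tool_pos: [0.5503, 0.0592, 0.2049]
ee_rot: [-1.569, -0.0, 1.174]
wrist_force: [-0.2, 0.3, -0.1]
width: 0.0943
[0.54997258 0.05994313 0.20519324] [-1.56966343e+00 -3.06621872e-04  1.17525889e+00] (array([0.47916577, 0.08843209, 0.3844657 ]), array([ 0.22952787, -0.10810601, -0.96740001]))
[[151.34952884 209.7820811 ]
 [140.16315807 173.74184504]
 [259.26555028 203.80737762]]
```

View pics/w1.png

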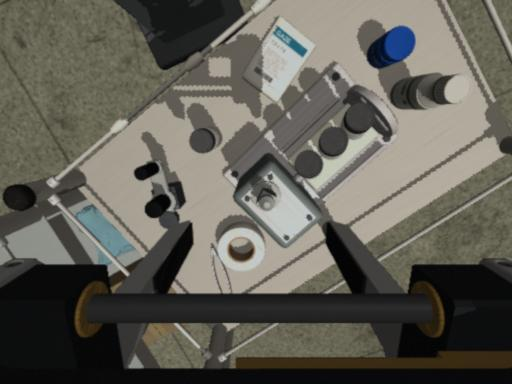

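```bash
python3 - <<'E'
from h import *
im=cv2.imread('pics/w1.png')
a=cv2.resize(im[150:250,220:330],(660,600),interpolation=cv2.INTER_CUBIC); cv2.imwrite('pics/w1a.png',a)
a=cv2.resize(im[140:240,110:220],(660,600),interpolation=cv2.INTER_CUBIC); cv2.imwrite('pics/w1b.png',a)
E
```

```text
(no output)
```

View pics/w1a.png

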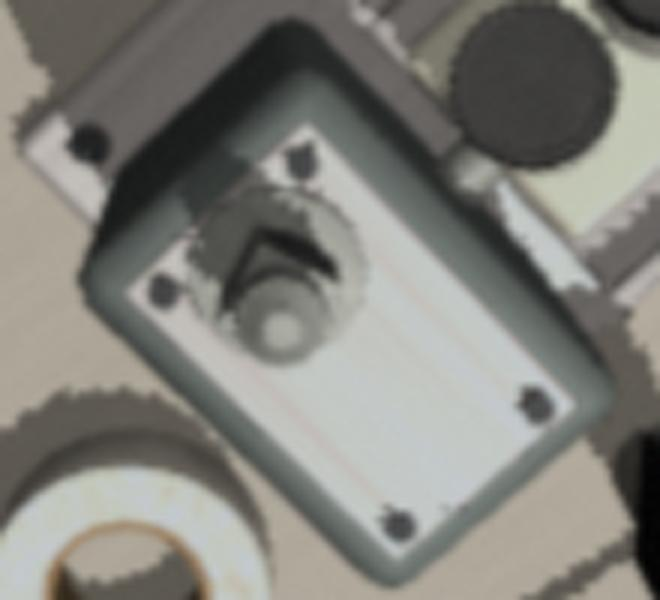

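View pics/w1b.png

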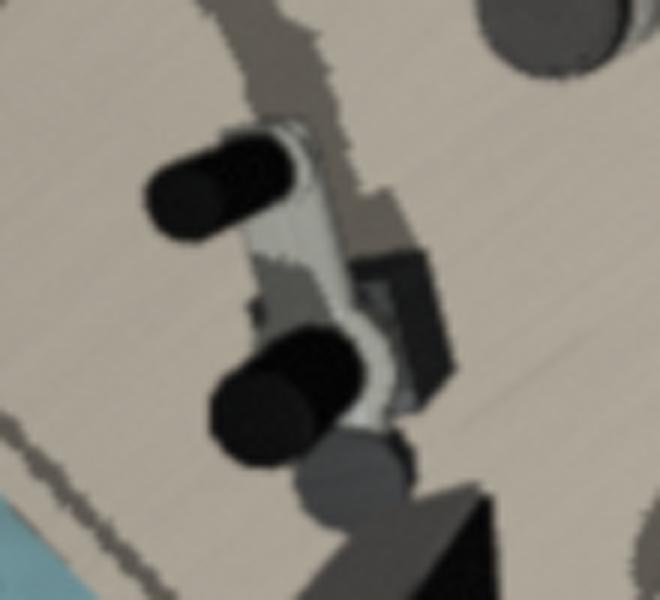

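```bash
python3 - <<'E'
from h import *
s=load('w1')
A=lambda u,v,z:onz(s,220+u/6,150+v/6,z)
B=lambda u,v,z:onz(s,110+u/6,140+v/6,z)
print('tip',A(281,329,.136),'sh',A(278,275,.104))
h=B(190,203,.084);b=B(262,415,.078);print('h',h,'b',b,np.hypot(*(h-b)[:2]),np.degrees(np.arctan2(*(h-b)[1::-1])))
# screws top z=.1 : plate edges
p=[A(*q,.1) for q in((302,160),(163,290),(398,525),(537,405))]
for i in range(4):
    d=p[(i+1)%4]-p[i]; print(np.degrees(np.arctan2(d[1],d[0])).round(1),np.hypot(*d[:2]).round(4))
for q in(((265,235),(235,300)),((265,235),(335,270))):
    d=A(*q[1],.115)-A(*q[0],.115); print('sq',np.degrees(np.arctan2(d[1],d[0])))
E
```

```text
tip [0.55373259 0.06524094 0.136     ] sh [0.55385565 0.06558127 0.104     ]
h [ 0.48174068 -0.05450589  0.084     ] b [ 0.5243855  -0.06511555  0.078     ] 0.04394480919806826 166.02896196473637
-68.9 0.0344
20.7 0.0633
111.0 0.0345
-159.2 0.0634
sq -46.68964973958769
sq 39.98421457617976
```

```bash
python3 -m handwheel '[{"delta_pos":[-25,0,-5],"yaw":-0.03},{"delta_pos":[-55,0,-10],"yaw":-0.07},{"delta_pos":[-85,0,-16],"yaw":-0.11},{"delta_pos":[-110,0,-21],"yaw":-0.15},{"delta_pos":[-125,0,-25],"yaw":-0.15},{"delta_pos":[-125,0,-25],"yaw":-0.15},{"delta_pos":[-125,0,-25],"yaw":-0.15}]'
python3 - <<'E'
from h import *
s=snap('wrist','w2.png'); o=robot.get_obs(); print(o['tool_pos'],o['ee_rot'])
im=cv2.imread('pics/w2.png')
u,v=proj(s,[.524,-.066,.07])[0].astype(int);u0=max(u-66,0);v0=max(v-50,0);print(u0,v0)
cv2.imwrite('pics/w2a.png',cv2.resize(im[v0:v0+100,u0:u0+132],(792,600),interpolation=cv2.INTER_CUBIC))
E
```

```text
time: 2.35
tool_pos: [0.5254, -0.0644, 0.2056]
ee_rot: [-1.571, -0.001, 1.325]
wrist_force: [0.7, -0.2, 0.9]
width: 0.0939
[ 0.52545007 -0.06423484  0.20557105] [-1.57093553e+00 -9.21258379e-04  1.32605438e+00]
191 136
```

View pics/w2.png

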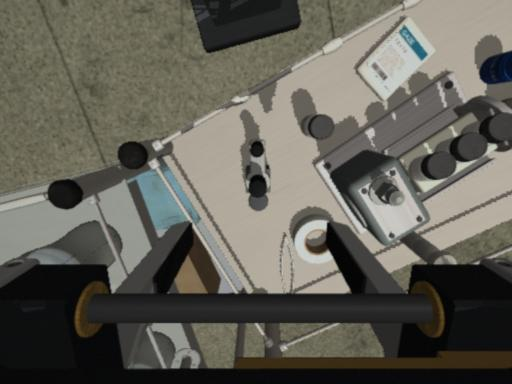

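View pics/w2a.png

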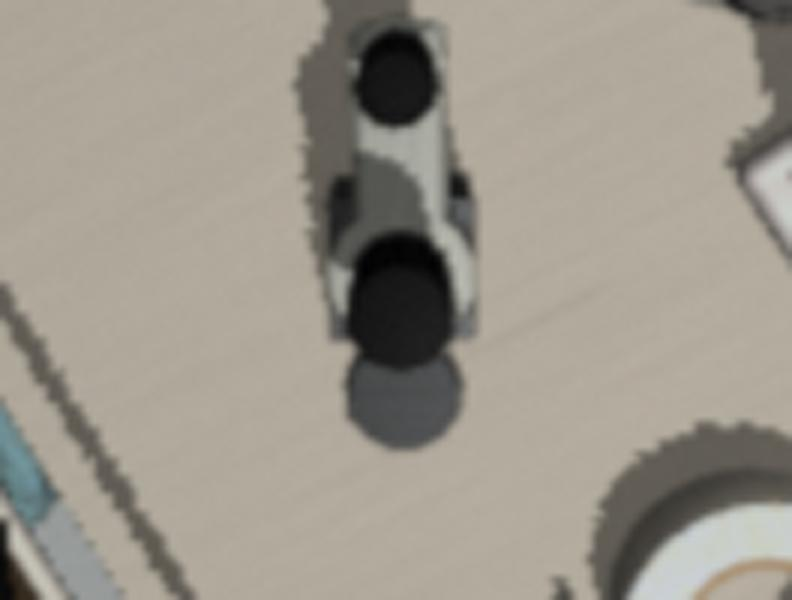

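```bash
python3 - <<'E'
from h import *
s=load('w2');a=load('scene0');b=load('side0');w1=load('w1')
def tri(*L):
    M=np.zeros((3,3));y=np.zeros(3)
    for S,p in L:
        c,d=ray(S,*p);d/=np.linalg.norm(d);P=np.eye(3)-np.outer(d,d);M+=P;y+=P@c
    return np.linalg.solve(M,y).round(4)
B=lambda u,v:(191+u/6,136+v/6)
print('cap',tri((s,(133,155)),(a,(311.8,297)),(b,(273.6,324))), tri((s,(133,155)),(w1,(18,196))))
bo=onz(s,*B(401,317),.078);h=onz(s,*B(396,83),.084)
print(bo,h,np.hypot(*(h-bo)[:2]),np.degrees(np.arctan2(*(h-bo)[1::-1])))
print('rail',onz(s,157,147,.08),onz(s,268,344,.08))
E
```

```text
cap [ 0.4534 -0.1819  0.0989] [ 0.4521 -0.1806  0.1015]
[ 0.52497392 -0.0660729   0.078     ] [ 0.48071026 -0.05580215  0.084     ] 0.04543963416254258 166.9365055186789
rail [ 0.45117981 -0.16214998  0.08      ] [ 0.73898519 -0.10590369  0.08      ]
```

```bash
python3 -m handwheel '[{"delta_pos":[-2,35,0],"yaw":-0.01},{"delta_pos":[-2,75,0],"yaw":-0.01},{"delta_pos":[-2,115,0],"yaw":-0.01},{"delta_pos":[-2,145,0],"yaw":-0.01},{"delta_pos":[-2,160,0],"yaw":-0.01},{"delta_pos":[-2,160,0],"yaw":-0.01},{"delta_pos":[-2,160,0],"yaw":-0.01}]'
python3 -m handwheel '[{"delta_pos":[0,0,0],"yaw":0},{"delta_pos":[0,0,0],"yaw":0},{"delta_pos":[0,0,0],"yaw":0},{"delta_pos":[0,0,0],"yaw":0},{"delta_pos":[0,0,0],"yaw":0},{"delta_pos":[0,0,0],"yaw":0}]' 255
python3 - <<'E'
from h import *
s=snap('wrist','w3.png'); o=robot.get_obs(); print(o['tool_pos'],o['ee_rot'],o['width'],o['wrist_force'],o['wrist_torque'])
E
```

```text
time: 3.1
tool_pos: [0.5253, -0.0666, 0.0459]
ee_rot: [-1.571, -0.0, 1.336]
wrist_force: [0.6, -0.0, 0.1]
width: 0.0941
time: 3.7
tool_pos: [0.5249, -0.0676, 0.0456]
ee_rot: [-1.571, -0.0, 1.335]
wrist_force: [-0.0, -0.2, 0.0]
width: 0.0496
[ 0.52485761 -0.06755747  0.04549514] [-1.57087845e+00 -1.38638572e-04  1.33486157e+00] 0.04543467633045359 [0.4388243  0.13400087 0.31901013] [ 0.03494927 -0.04262755  0.00259143]
```

View pics/w3.png

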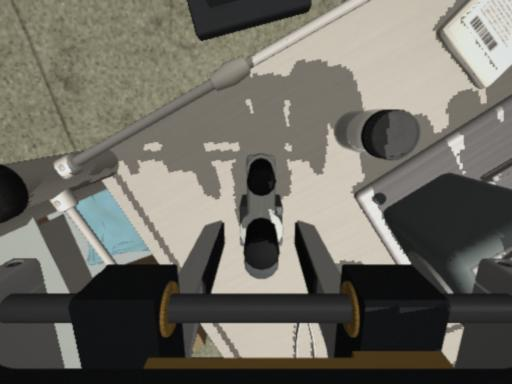

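```bash
python3 -m handwheel '[{"delta_pos":[0,0,0],"yaw":0},{"delta_pos":[0,0,0],"yaw":0},{"delta_pos":[0,0,0],"yaw":0},{"delta_pos":[0,0,0],"yaw":0},{"delta_pos":[0,0,0],"yaw":0},{"delta_pos":[0,0,0],"yaw":0}]'
python3 - <<'E'
from h import *
s=snap('wrist','w4.png'); o=robot.get_obs(); print(o['tool_pos'],o['ee_rot'],o['width'],o['wrist_force'],o['wrist_torque'])
im=cv2.imread('pics/w4.png')
cv2.imwrite('pics/w4a.png',cv2.resize(im[130:300,180:350],(600,600),interpolation=cv2.INTER_CUBIC))
E
```

```text
time: 4.35
tool_pos: [0.5248, -0.0674, 0.0454]
ee_rot: [-1.571, -0.0, 1.335]
wrist_force: [0.6, 0.0, -0.6]
width: 0.0213
[ 0.52479718 -0.0674419   0.04536366] [-1.57063896e+00 -2.28928720e-04  1.33500139e+00] 0.021334922768379627 [-0.12691074  0.85068889 -0.85525577] [ 0.05313503 -0.06257758 -0.00753026]
```

View pics/w4a.png

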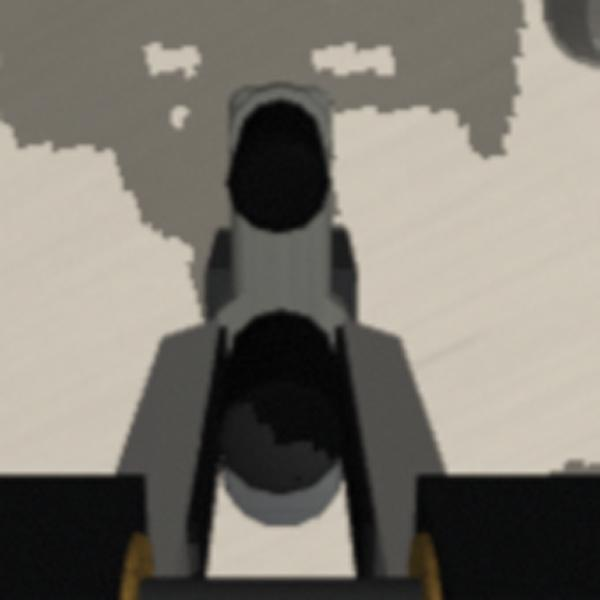

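```bash
python3 -m handwheel '[{"delta_pos":[0,-8,0],"yaw":0},{"delta_pos":[0,-25,0],"yaw":0},{"delta_pos":[0,-55,0],"yaw":0},{"delta_pos":[0,-90,0],"yaw":0},{"delta_pos":[0,-125,0],"yaw":0},{"delta_pos":[0,-150,0],"yaw":0},{"delta_pos":[0,-160,0],"yaw":0},{"delta_pos":[0,-160,0],"yaw":0}]'
python3 - <<'E'
from h import *
s=load('w4')
c=(180+281*17/60,130+437*17/60);print(onz(s,*c,.078))
s=snap('wrist','w5.png'); o=robot.get_obs(); print(o['tool_pos'],o['ee_rot'],o['width'],o['wrist_force'],o['wrist_torque'])
im=cv2.imread('pics/w2.png')
cv2.imwrite('pics/w2b.png',cv2.resize(im[170:220,360:420],(720,600),interpolation=cv2.INTER_CUBIC))
im=cv2.imread('pics/w1.png')
cv2.imwrite('pics/w1c.png',cv2.resize(im[175:220,240:294],(720,600),interpolation=cv2.INTER_CUBIC))
E
```

```text
time: 5.2
tool_pos: [0.5255, -0.0677, 0.207]
ee_rot: [-1.574, 0.0, 1.335]
wrist_force: [1.0, 0.5, -2.3]
width: 0.0217
[ 0.52414755 -0.06742528  0.078     ]
[ 0.52465745 -0.06755343  0.20506723] [-1.57043119e+00  8.05127179e-06  1.33498017e+00] 0.02137973150563801 [-0.24681034 -0.59779904 -2.21965775] [0.00740265 0.06574921 0.04560313]
```

View pics/w2b.png

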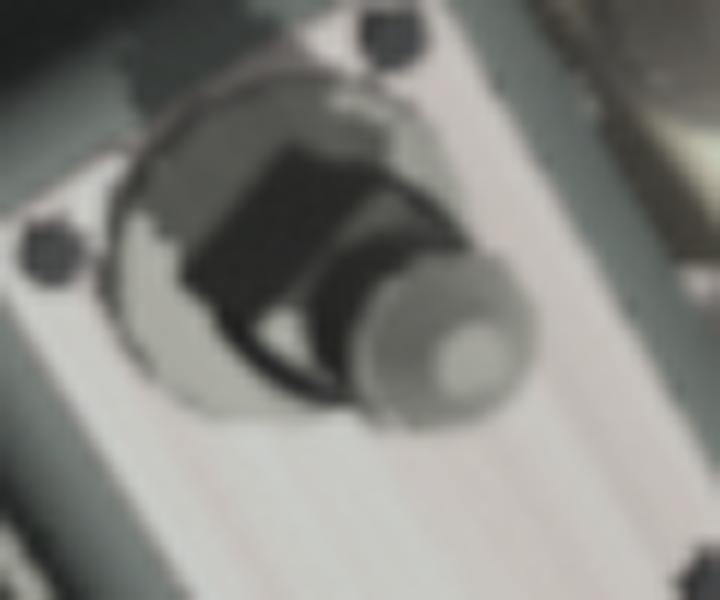

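View pics/w1c.png

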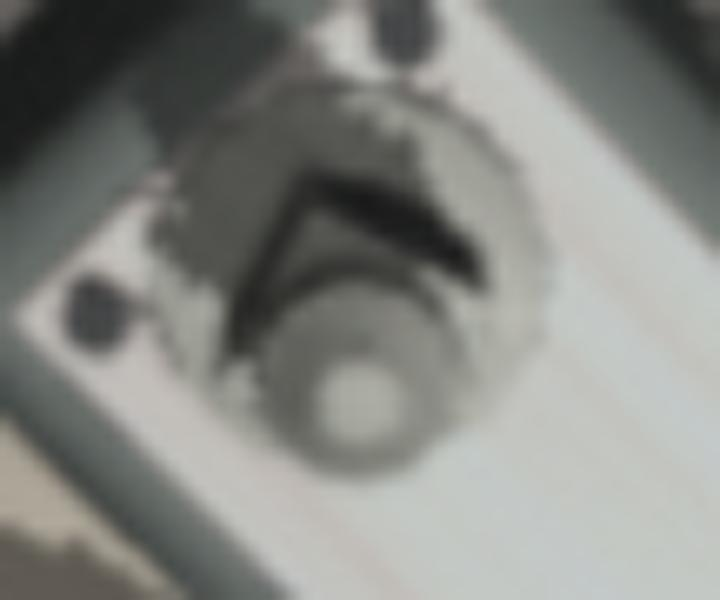

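View pics/w5.png

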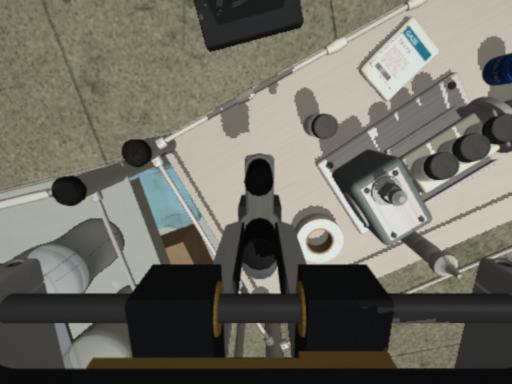

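```bash
python3 - <<'E'
from h import *
def ang(s,k,o,p,q,z):
    P=onz(s,o[0]+p[0]/k,o[1]+p[1]/k,z);Q=onz(s,o[0]+q[0]/k,o[1]+q[1]/k,z);d=Q-P;print(P,Q,np.hypot(*d[:2]).round(4),np.degrees(np.arctan2(d[1],d[0]))%90)
w1=load('w1');w2=load('w2')
ang(w1,13.33,(240,175),(312,175),(485,285),.104)
ang(w1,13.33,(240,175),(312,175),(230,355),.104)
ang(w2,12,(360,170),(285,150),(190,275),.104)
ang(w2,12,(360,170),(380,185),(465,245),.12)
print('tip',onz(w1,240+358/13.33,175+400/13.33,.136),onz(w2,360+475/12,170+360/12,.136))
# shoulder circle centre
print('sh',onz(w1,240+350/13.33,175+275/13.33,.104),onz(w2,360+283/12,170+245/12,.104))
E
```

```text
[0.54485042 0.0659493  0.104     ] [0.55856374 0.07521635 0.104     ] 0.0166 34.04965037466474
[0.54485042 0.0659493  0.104     ] [0.55604231 0.05416867 0.104     ] 0.0162 43.53194413169247
[0.54439246 0.06594688 0.104     ] [0.55368609 0.05632843 0.104     ] 0.0134 44.016031929814176
[0.54393793 0.06683878 0.12      ] [0.5508249  0.07311124 0.12      ] 0.0093 42.326333156813675
tip [0.55390168 0.06519539 0.136     ] [0.55437894 0.06561574 0.136     ]
sh [0.55361659 0.06559147 0.104     ] [0.55295716 0.06468415 0.104     ]
```

```bash
python3 -m handwheel '[{"delta_pos":[15,0,0],"yaw":0.08},{"delta_pos":[40,0,1],"yaw":0.2},{"delta_pos":[70,0,1],"yaw":0.32},{"delta_pos":[100,0,2],"yaw":0.44},{"delta_pos":[122,0,2],"yaw":0.54},{"delta_pos":[136,0,3],"yaw":0.62},{"delta_pos":[136,0,3],"yaw":0.62},{"delta_pos":[136,0,3],"yaw":0.62},{"delta_pos":[136,0,3],"yaw":0.62}]'
python3 - <<'E'
from h import *
o=robot.get_obs(); print(o['tool_pos'],o['ee_rot'],o['width'],o['wrist_force'],o['wrist_torque'])
for n in('scene','side','wrist'):
    s=snap(n,n+'6.png'); im=cv2.imread('pics/'+n+'6.png')
    u,v=proj(s,[.554,.0654,.15])[0].astype(int);print(n,u,v)
    u0,v0=u-50,max(v-50,0); cv2.imwrite('pics/'+n+'6z.png',cv2.resize(im[v0:v0+100,u0:u0+100],(600,600),interpolation=cv2.INTER_CUBIC))
    print(u0,v0)
E
```

```text
time: 6.15
tool_pos: [0.5532, 0.0645, 0.2044]
ee_rot: [-1.57, 0.002, 0.715]
wrist_force: [0.9, -0.7, -2.9]
width: 0.0212
[0.55317371 0.06450579 0.20437837] [-1.56986389  0.00181922  0.715136  ] 0.021152769589763528 [ 0.92317867 -0.66396382 -2.93747987] [-0.02209601  0.01729333 -0.01701291]
scene 265 188
215 138
side 254 198
204 148
wrist 260 207
210 157
```

View pics/scene6z.png

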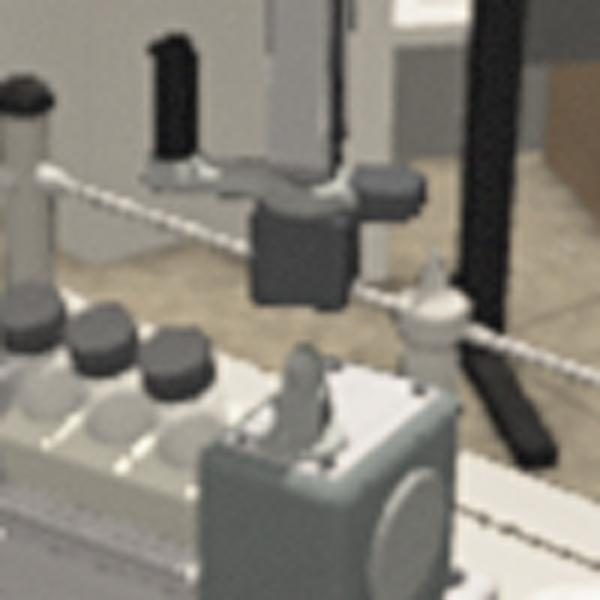

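View pics/side6z.png

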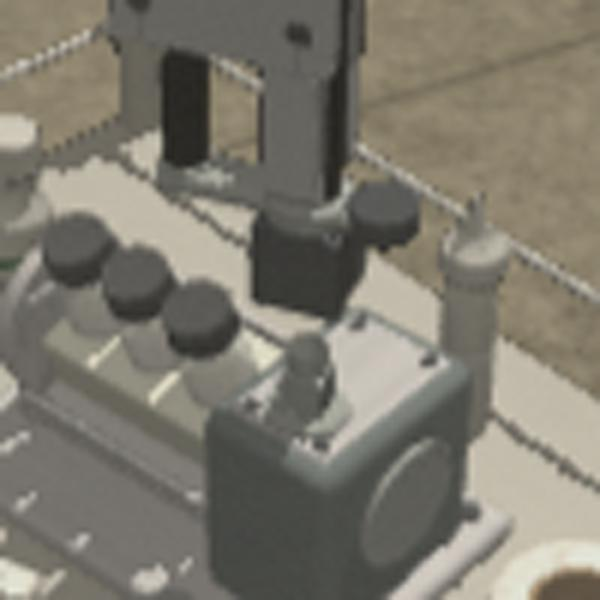

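View pics/wrist6.png

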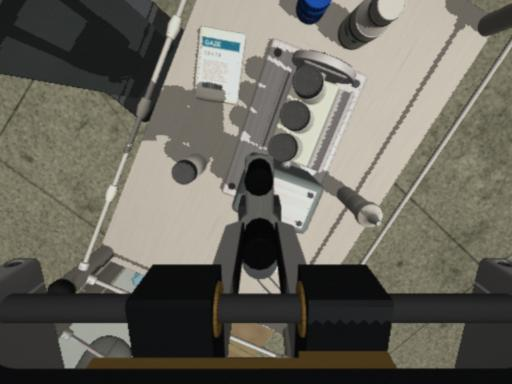

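```bash
python3 -m handwheel '[{"delta_pos":[0,8,0],"yaw":0},{"delta_pos":[0,16,0],"yaw":0},{"delta_pos":[0,16,0],"yaw":0},{"delta_pos":[0,16,0],"yaw":0}]'
python3 - <<'E'
from h import *
o=robot.get_obs(); print(o['tool_pos'],o['ee_rot'],o['width'],o['wrist_force'],o['wrist_torque'])
for n in('scene','side'):
    s=snap(n,n+'7.png'); im=cv2.imread('pics/'+n+'7.png')
    u,v=proj(s,[.554,.0654,.15])[0].astype(int)
    u0,v0=u-30,v-30; cv2.imwrite('pics/'+n+'7z.png',cv2.resize(im[v0:v0+60,u0:u0+60],(600,600),interpolation=cv2.INTER_CUBIC))
    z=o['tool_pos'][2]-.0454
    P=np.array(o['tool_pos']); P[2]=z
    print(n,z,[((q-[u0,v0])*10).round() for q in proj(s,[P,[.554,.0654,.136]])])
E
```

```text
time: 6.7
tool_pos: [0.5533, 0.0653, 0.1887]
ee_rot: [-1.57, 0.001, 0.715]
wrist_force: [-0.6, -0.5, -3.5]
width: 0.0216
[0.55331201 0.06533408 0.18873653] [-1.56985779e+00  9.88159079e-04  7.14963188e-01] 0.021551347955691802 [-0.58155588 -0.50963848 -3.47354757] [-0.03783755  0.10141433  0.03483533]
scene 0.14333653259477394 [array([305., 338.]), array([307., 369.])]
side 0.14333653259477394 [array([305., 333.]), array([307., 358.])]
```

View pics/scene7z.png

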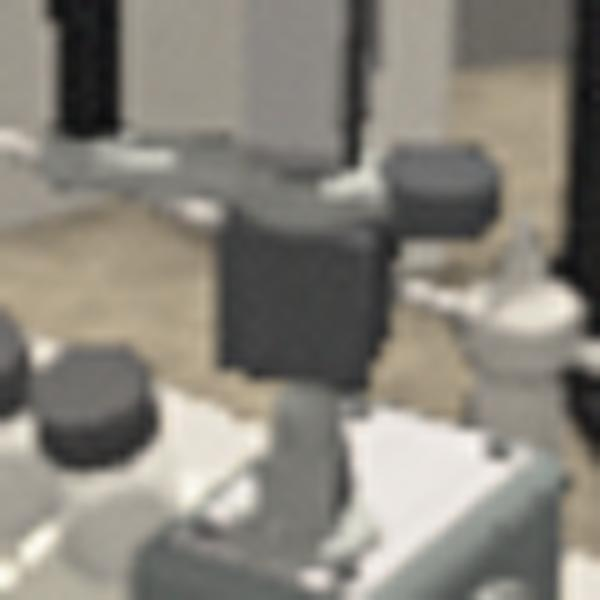

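View pics/side7z.png

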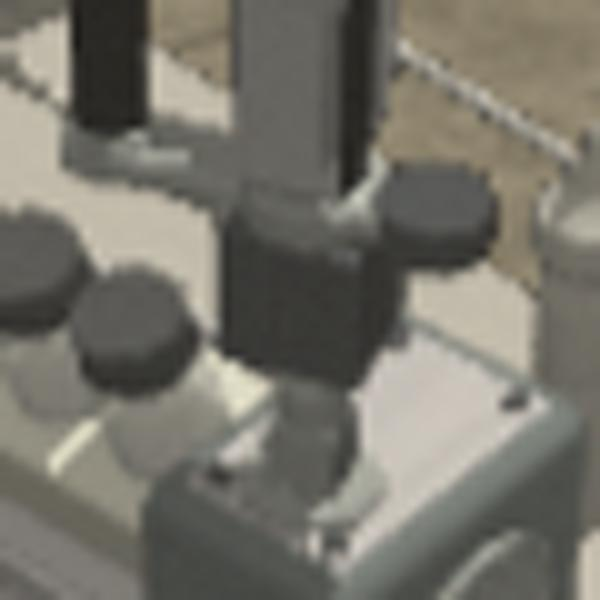

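```bash
python3 -m handwheel '[{"delta_pos":[0.5,5,-0.5],"yaw":0},{"delta_pos":[0.5,10,-0.5],"yaw":0},{"delta_pos":[0.5,15,-0.5],"yaw":0},{"delta_pos":[0.5,15,-0.5],"yaw":0}]'
python3 - <<'E'
from h import *
for i in range(1):
    o=robot.get_obs(); print(o['tool_pos'],o['wrist_force'],o['wrist_torque'])
E
```

```text
time: 7.2
tool_pos: [0.5537, 0.0654, 0.173]
ee_rot: [-1.569, 0.002, 0.715]
wrist_force: [0.1, 0.5, -3.3]
width: 0.0214
[0.55371354 0.06537339 0.17304947] [ 0.13857541  0.54938806 -3.31645566] [-0.09382687 -0.01463171 -0.01020169]
```

```bash
python3 -m handwheel '[{"delta_pos":[0,2,0],"yaw":0},{"delta_pos":[0,4,0],"yaw":0},{"delta_pos":[0,5,0],"yaw":0},{"delta_pos":[0,5,0],"yaw":0}]'; for i in 1 2 3; do python3 -m handwheel '[{"delta_pos":[0,0.7,0],"yaw":0},{"delta_pos":[0,0.7,0],"yaw":0}]'; done
```

```text
time: 7.6
tool_pos: [0.5544, 0.0654, 0.1694]
ee_rot: [-1.571, 0.0, 0.715]
wrist_force: [-0.5, -0.3, -3.4]
width: 0.0215
time: 7.8
tool_pos: [0.5544, 0.0654, 0.1688]
ee_rot: [-1.571, -0.0, 0.715]
wrist_force: [0.7, 1.2, -2.7]
width: 0.0209
time: 8.0
tool_pos: [0.5544, 0.0653, 0.168]
ee_rot: [-1.571, 0.0, 0.715]
wrist_force: [-0.7, -0.6, -2.3]
width: 0.0212
time: 8.2
tool_pos: [0.5543, 0.0654, 0.1673]
ee_rot: [-1.571, 0.0, 0.715]
wrist_force: [0.3, -0.1, -3.2]
width: 0.0211
```

```bash
for i in 1 2 3 4; do python3 -m handwheel '[{"delta_pos":[0,0.7,0],"yaw":0},{"delta_pos":[0,0.7,0],"yaw":0}]'|grep -E "pos|force"; done
```

```text
tool_pos: [0.5543, 0.0654, 0.1665]
wrist_force: [0.1, 0.0, -4.1]
tool_pos: [0.5543, 0.0654, 0.1659]
wrist_force: [-0.6, -0.0, -1.7]
tool_pos: [0.5543, 0.0654, 0.1652]
wrist_force: [-0.1, -0.3, -2.3]
tool_pos: [0.5544, 0.0654, 0.1645]
wrist_force: [0.6, -0.1, -3.5]
```

```bash
for i in 1 2 3 4 5; do python3 -m handwheel '[{"delta_pos":[0,0.6,0],"yaw":0},{"delta_pos":[0,0.6,0],"yaw":0}]'|grep -E "pos|force"; done
```

```text
tool_pos: [0.5544, 0.0654, 0.1639]
wrist_force: [-0.3, -0.6, -2.7]
tool_pos: [0.5543, 0.0654, 0.1634]
wrist_force: [0.1, 0.7, -2.0]
tool_pos: [0.5544, 0.0654, 0.163]
wrist_force: [-0.5, 1.2, -1.7]
tool_pos: [0.5545, 0.0654, 0.1626]
wrist_force: [-0.6, 0.8, -0.1]
tool_pos: [0.5545, 0.0653, 0.1621]
wrist_force: [-0.9, 0.2, 1.4]
```

```bash
for i in 1 2 3 4 5; do python3 -m handwheel '[{"delta_pos":[0,0.7,0],"yaw":0},{"delta_pos":[0,0.7,0],"yaw":0}]'|grep -E "pos|force"; done
```

```text
tool_pos: [0.5546, 0.0653, 0.1613]
wrist_force: [-1.7, 0.1, 2.6]
tool_pos: [0.5546, 0.0654, 0.1605]
wrist_force: [-1.7, -0.2, 4.0]
tool_pos: [0.5546, 0.0654, 0.1597]
wrist_force: [-1.7, -0.1, 4.2]
tool_pos: [0.5545, 0.0654, 0.1589]
wrist_force: [-1.3, -0.1, 3.8]
tool_pos: [0.5545, 0.0654, 0.1582]
wrist_force: [-1.8, -0.3, 3.9]
```

```bash
for i in 1 2 3 4 5; do python3 -m handwheel '[{"delta_pos":[0,0.7,0],"yaw":0},{"delta_pos":[0,1.4,0],"yaw":0},{"delta_pos":[0,1.4,0],"yaw":0}]'|grep -E "pos|force"; done
```

```text
tool_pos: [0.5544, 0.0654, 0.156]
wrist_force: [-0.4, 0.2, 1.4]
tool_pos: [0.5544, 0.0654, 0.155]
wrist_force: [0.2, 0.1, 1.5]
tool_pos: [0.5544, 0.0654, 0.1538]
wrist_force: [-0.1, 1.3, 1.7]
tool_pos: [0.5544, 0.0654, 0.1523]
wrist_force: [-0.7, 0.3, 2.0]
tool_pos: [0.5544, 0.0654, 0.1509]
wrist_force: [-0.1, 0.3, 3.4]
```

```bash
for i in 1 2 3 4; do python3 -m handwheel '[{"delta_pos":[0,0.6,0],"yaw":0},{"delta_pos":[0,0.6,0],"yaw":0}]'|grep -E "pos|force"; done
```

```text
tool_pos: [0.5544, 0.0654, 0.1503]
wrist_force: [-0.5, 0.6, 1.2]
tool_pos: [0.5544, 0.0654, 0.1498]
wrist_force: [1.1, 0.8, 1.3]
tool_pos: [0.5544, 0.0654, 0.1493]
wrist_force: [-0.6, 1.0, 2.7]
tool_pos: [0.5545, 0.0654, 0.1493]
wrist_force: [-1.4, -0.1, 4.7]
```

```bash
python3 -m handwheel '[{"delta_pos":[0,-0.5,0],"yaw":0},{"delta_pos":[0,-1,0],"yaw":0},{"delta_pos":[0,-1,0],"yaw":0},{"delta_pos":[0,-1,0],"yaw":0},{"delta_pos":[0,-1,0],"yaw":0},{"delta_pos":[0,-1,0],"yaw":0}]' 110
python3 - <<'E'
from h import *
o=robot.get_obs(); print(o['tool_pos'],o['width'],o['wrist_force'],o['wrist_torque'])
for n in('scene','side','wrist'):
    s=snap(n,n+'8.png'); im=cv2.imread('pics/'+n+'8.png')
    if n=='wrist': continue
    u,v=proj(s,[.554,.0654,.14])[0].astype(int)
    u0,v0=u-60,v-45; cv2.imwrite('pics/'+n+'8z.png',cv2.resize(im[v0:v0+90,u0:u0+120],(800,600),interpolation=cv2.INTER_CUBIC))
E
```

```text
time: 13.9
tool_pos: [0.5544, 0.0654, 0.1495]
ee_rot: [-1.571, 0.0, 0.715]
wrist_force: [0.1, -0.6, 0.3]
width: 0.0536
[0.55435536 0.0653789  0.14950583] 0.053574098979003004 [ 0.11427284 -0.60721847  0.304303  ] [-0.033959    0.05712751 -0.03543071]
```

View pics/scene8z.png

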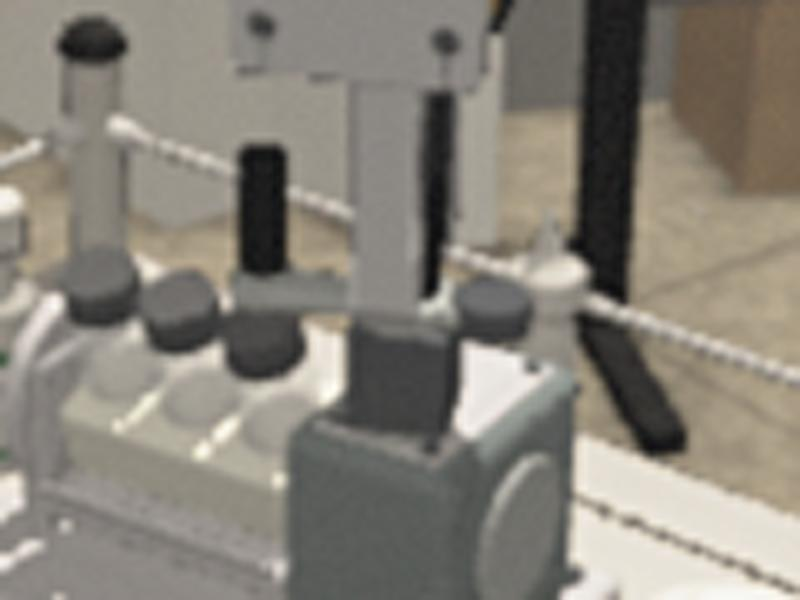

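View pics/wrist8.png

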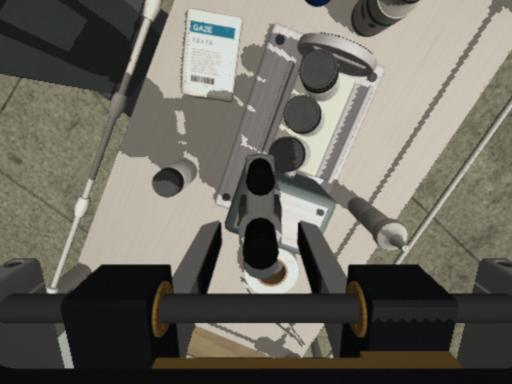

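```bash
python3 -m handwheel '[{"delta_pos":[0,-1.5,8],"yaw":0},{"delta_pos":[0,-1.5,18],"yaw":0},{"delta_pos":[0,-1.5,28],"yaw":0},{"delta_pos":[0,-1.5,38],"yaw":0},{"delta_pos":[0,-1.5,45],"yaw":0},{"delta_pos":[0,-1.5,45],"yaw":0},{"delta_pos":[0,-1.5,45],"yaw":0}]'
python3 - <<'E'
from h import *
s=snap('wrist','w9.png')
s=load('w1')
A=lambda u,v,z:onz(s,220+u/6,150+v/6,z)
p=np.array([A(*q,.1) for q in((302,160),(163,290),(398,525),(537,405))]); c=p.mean(0); print(c)
t=np.radians(20.9); X=np.array([np.cos(t),np.sin(t)]);Y=np.array([-X[1],X[0]])
O=c[:2]+.065*Y; print('stage O',O)
sp=np.array([.5542,.0654]);print('spindle in stage',(sp-O)@X,(sp-O)@Y)
im=cv2.imread('pics/w1.png'); cv2.imwrite('pics/w1d.png',cv2.resize(im[60:180,230:390],(800,600),interpolation=cv2.INTER_CUBIC))
E
```

```text
time: 14.75
tool_pos: [0.5249, 0.0995, 0.1513]
ee_rot: [-1.571, -0.0, 0.715]
wrist_force: [0.1, 0.0, -0.6]
width: 0.0536
[0.57289137 0.07235616 0.1       ]
stage O [0.5497034  0.13307945]
spindle in stage -0.01994308656465972 -0.06483055273945672
```

View pics/w9.png

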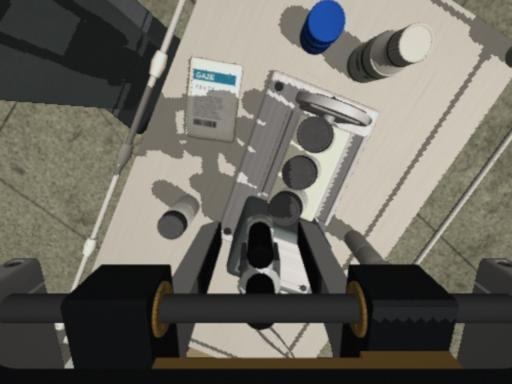

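View pics/w1d.png

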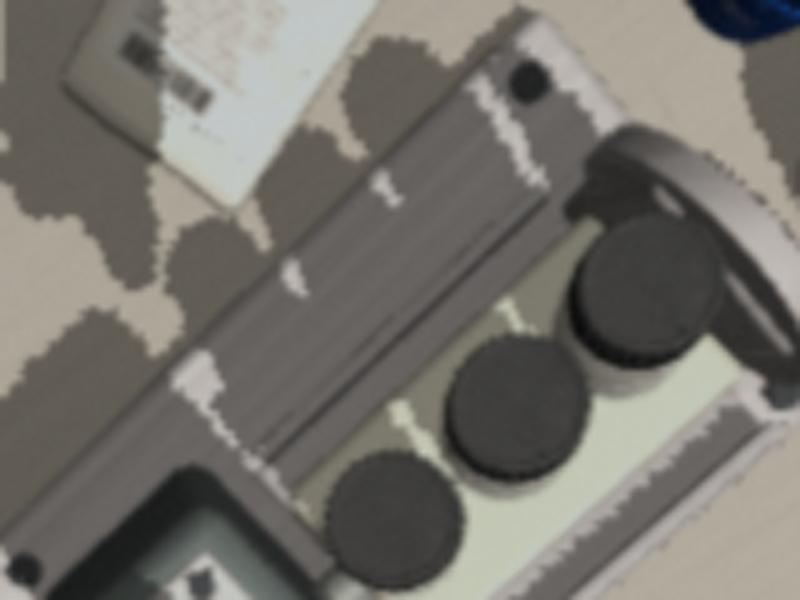

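```bash
python3 -m handwheel '[{"delta_pos":[0,0,0],"yaw":0},{"delta_pos":[0,0,0],"yaw":0},{"delta_pos":[0,0,0],"yaw":0},{"delta_pos":[0,0,0],"yaw":0},{"delta_pos":[0,0,0],"yaw":0},{"delta_pos":[0,0,0],"yaw":0},{"delta_pos":[0,0,0],"yaw":0}]' 255
cat >> h.py <<'E'
t=np.radians(20.9); X=np.array([np.cos(t),np.sin(t)]);Y=np.array([-X[1],X[0]]);O=np.array([.5497,.1331])
def st(p): return np.array([(p[:2]-O)@X,(p[:2]-O)@Y,p[2]])
def W(x,y,z): q=O+x*X+y*Y; return [q[0],q[1],z]
def captilt(s,u,v,h=.062):
    th=0
    for _ in range(20):
        p=st(onz(s,u,v,.06+h*np.cos(th))); th=np.arcsin(np.clip(-p[0]/h,-1,1))
    return p.round(4),np.degrees(th).round(2)
E
python3 - <<'E'
from h import *
s=load('w1')
for q in((395,520),(517,407),(645,290)): print(captilt(s,230+q[0]/5,60+q[1]/5))
o=robot.get_obs(); print(o['tool_pos'],o['width'],o['wrist_force'],o['wrist_torque'])
s=snap('wrist','w10.png');
E
```

```text
time: 15.5
tool_pos: [0.525, 0.0993, 0.1512]
ee_rot: [-1.571, -0.0, 0.715]
wrist_force: [-0.1, -0.1, -0.6]
width: 0.0154
(array([-0.0182, -0.0098,  0.1193]), np.float64(17.11))
(array([-0.0185,  0.0213,  0.1192]), np.float64(17.39))
(array([-0.0186,  0.0524,  0.1191]), np.float64(17.48))
[0.52497767 0.09933865 0.15118917] 0.01540089642994879 [-0.08058753 -0.09119375 -0.62345456] [-0.0058984  -0.06410932  0.0104432 ]
```

View pics/w10.png

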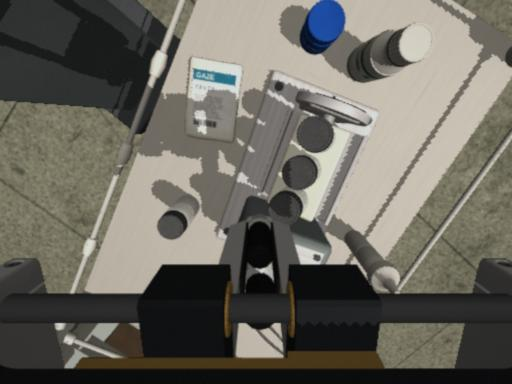

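```bash
python3 -m handwheel '[{"delta_pos":[6,0,-0.4],"yaw":0},{"delta_pos":[11.6,0,-1.5],"yaw":0},{"delta_pos":[17.2,0,-3.4],"yaw":0},{"delta_pos":[22.5,0,-6],"yaw":0},{"delta_pos":[27.4,0,-9.3],"yaw":0},{"delta_pos":[31.8,0,-13.2],"yaw":0}]'
python3 - <<'E'
from h import *
o=robot.get_obs(); print(o['tool_pos'],o['width'],o['wrist_force'],o['wrist_torque'])
p=np.array(o['tool_pos'][:2])-[.5544,.0654]; print(np.hypot(*p))
E
```

```text
time: 16.15
tool_pos: [0.5577, 0.1101, 0.1509]
ee_rot: [-1.57, 0.001, 0.715]
wrist_force: [-2.6, -3.1, 0.2]
width: 0.0155
[0.55772298 0.11013663 0.15094355] 0.015481090489737063 [-2.62433807 -3.08890565  0.20378309] [-0.60909231  0.73920469  0.01619603]
0.044859876821895156
```

```bash
python3 -m handwheel '[{"delta_pos":[7.2,0,-9.3],"yaw":0},{"delta_pos":[11.7,0,-20.2],"yaw":0},{"delta_pos":[13.2,0,-31.8],"yaw":0},{"delta_pos":[11.7,0,-43.4],"yaw":0},{"delta_pos":[7.2,0,-54.3],"yaw":0},{"delta_pos":[0,0,-63.6],"yaw":0},{"delta_pos":[-9.3,0,-70.8],"yaw":0},{"delta_pos":[-20.2,0,-75.3],"yaw":0},{"delta_pos":[-31.8,0,-76.8],"yaw":0}]'
python3 - <<'E'
from h import *
o=robot.get_obs()
p=np.array(o['tool_pos'][:2])-[.5544,.0654]; print(np.hypot(*p),o['wrist_torque'])
E
```

```text
time: 17.05
tool_pos: [0.5849, 0.0317, 0.151]
ee_rot: [-1.571, -0.004, 0.715]
wrist_force: [0.3, 5.1, -2.1]
width: 0.0153
0.04543868963234912 [ 0.93209185  0.03971766 -0.02985093]
```

```bash
python3 -m handwheel '[{"delta_pos":[-11.6,0,1.5],"yaw":0},{"delta_pos":[-22.5,0,6],"yaw":0},{"delta_pos":[-31.8,0,13.2],"yaw":0},{"delta_pos":[-39,0,22.5],"yaw":0},{"delta_pos":[-43.5,0,33.4],"yaw":0},{"delta_pos":[-45,0,45],"yaw":0},{"delta_pos":[-43.5,0,56.6],"yaw":0},{"delta_pos":[-39,0,67.5],"yaw":0},{"delta_pos":[-31.8,0,76.8],"yaw":0},{"delta_pos":[-22.5,0,84],"yaw":0},{"delta_pos":[-11.6,0,88.5],"yaw":0},{"delta_pos":[0,0,90],"yaw":0}]'
python3 - <<'E'
from h import *
o=robot.get_obs()
p=np.array(o['tool_pos'][:2])-[.5544,.0654]; print(np.hypot(*p),o['wrist_torque'])
for n in('scene','wrist'):
    s=snap(n,n+'11.png')
im=cv2.imread('pics/scene11.png');cv2.imwrite('pics/scene11z.png',cv2.resize(im[150:330,150:350],(660,594),interpolation=cv2.INTER_CUBIC))
E
```

```text
time: 18.25
tool_pos: [0.5247, 0.0997, 0.151]
ee_rot: [-1.571, 0.003, 0.715]
wrist_force: [1.8, -5.2, -3.6]
width: 0.0152
0.04531819084637958 [-1.22448493 -0.22546421 -0.04228556]
```

View pics/scene11z.png

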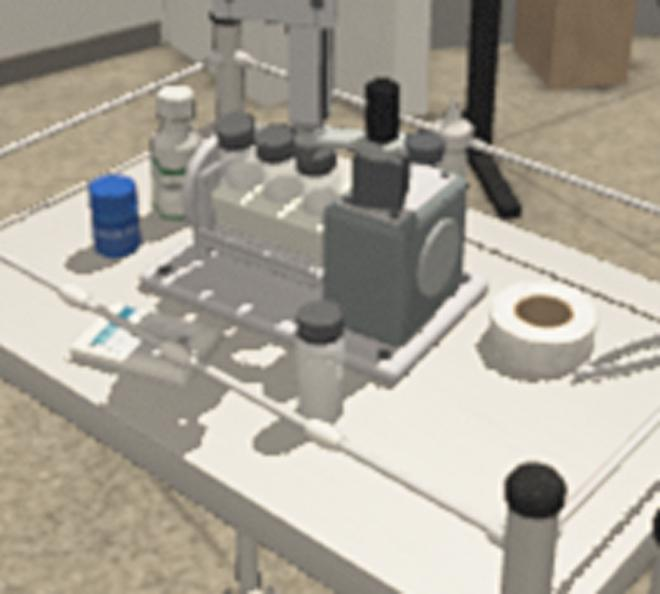

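View pics/wrist11.png

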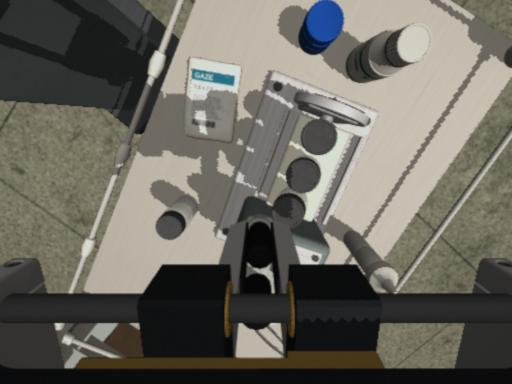

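```bash
python3 -m handwheel '[{"delta_pos":[11.6,0,-1.5],"yaw":0},{"delta_pos":[22.5,0,-6],"yaw":0},{"delta_pos":[31.8,0,-13.2],"yaw":0},{"delta_pos":[39,0,-22.5],"yaw":0},{"delta_pos":[43.5,0,-33.4],"yaw":0},{"delta_pos":[45,0,-45],"yaw":0},{"delta_pos":[43.5,0,-56.6],"yaw":0},{"delta_pos":[39,0,-67.5],"yaw":0},{"delta_pos":[31.8,0,-76.8],"yaw":0},{"delta_pos":[22.5,0,-84],"yaw":0},{"delta_pos":[11.6,0,-88.5],"yaw":0},{"delta_pos":[0,0,-90],"yaw":0}]'
python3 -m handwheel '[{"delta_pos":[-11.6,0,1.5],"yaw":0},{"delta_pos":[-22.5,0,6],"yaw":0},{"delta_pos":[-31.8,0,13.2],"yaw":0},{"delta_pos":[-39,0,22.5],"yaw":0},{"delta_pos":[-43.5,0,33.4],"yaw":0},{"delta_pos":[-45,0,45],"yaw":0},{"delta_pos":[-43.5,0,56.6],"yaw":0},{"delta_pos":[-39,0,67.5],"yaw":0},{"delta_pos":[-31.8,0,76.8],"yaw":0},{"delta_pos":[-22.5,0,84],"yaw":0},{"delta_pos":[-11.6,0,88.5],"yaw":0},{"delta_pos":[0,0,90],"yaw":0}]'
python3 -m handwheel '[{"delta_pos":[11.6,0,-1.5],"yaw":0},{"delta_pos":[22.5,0,-6],"yaw":0},{"delta_pos":[31.8,0,-13.2],"yaw":0},{"delta_pos":[39,0,-22.5],"yaw":0},{"delta_pos":[43.5,0,-33.4],"yaw":0},{"delta_pos":[45,0,-45],"yaw":0},{"delta_pos":[43.5,0,-56.6],"yaw":0},{"delta_pos":[39,0,-67.5],"yaw":0},{"delta_pos":[31.8,0,-76.8],"yaw":0},{"delta_pos":[22.5,0,-84],"yaw":0},{"delta_pos":[11.6,0,-88.5],"yaw":0},{"delta_pos":[0,0,-90],"yaw":0}]'
python3 -m handwheel '[{"delta_pos":[-11.6,0,1.5],"yaw":0},{"delta_pos":[-22.5,0,6],"yaw":0},{"delta_pos":[-31.8,0,13.2],"yaw":0},{"delta_pos":[-39,0,22.5],"yaw":0},{"delta_pos":[-43.5,0,33.4],"yaw":0},{"delta_pos":[-45,0,45],"yaw":0},{"delta_pos":[-43.5,0,56.6],"yaw":0},{"delta_pos":[-39,0,67.5],"yaw":0},{"delta_pos":[-31.8,0,76.8],"yaw":0},{"delta_pos":[-22.5,0,84],"yaw":0},{"delta_pos":[-11.6,0,88.5],"yaw":0},{"delta_pos":[0,0,90],"yaw":0}]'
python3 - <<'E'
from h import *
for n in('scene','side','wrist'):
    s=snap(n,n+'12.png')
im=cv2.imread('pics/wrist12.png');cv2.imwrite('pics/wrist12z.png',cv2.resize(im[70:250,200:400],(660,594),interpolation=cv2.INTER_CUBIC))
E
```

```text
time: 19.55
tool_pos: [0.5842, 0.0312, 0.1511]
ee_rot: [-1.571, -0.002, 0.715]
wrist_force: [-0.1, 4.4, -4.2]
width: 0.0154
time: 20.75
tool_pos: [0.5248, 0.0997, 0.1511]
ee_rot: [-1.571, 0.002, 0.715]
wrist_force: [1.4, -5.0, -3.8]
width: 0.0154
time: 21.95
tool_pos: [0.584, 0.031, 0.1511]
ee_rot: [-1.571, -0.002, 0.715]
wrist_force: [-0.4, 2.8, -3.3]
width: 0.0156
time: 23.15
tool_pos: [0.5248, 0.0996, 0.1511]
ee_rot: [-1.571, 0.002, 0.715]
wrist_force: [0.7, -5.3, -4.2]
width: 0.0155
```

View pics/wrist12z.png

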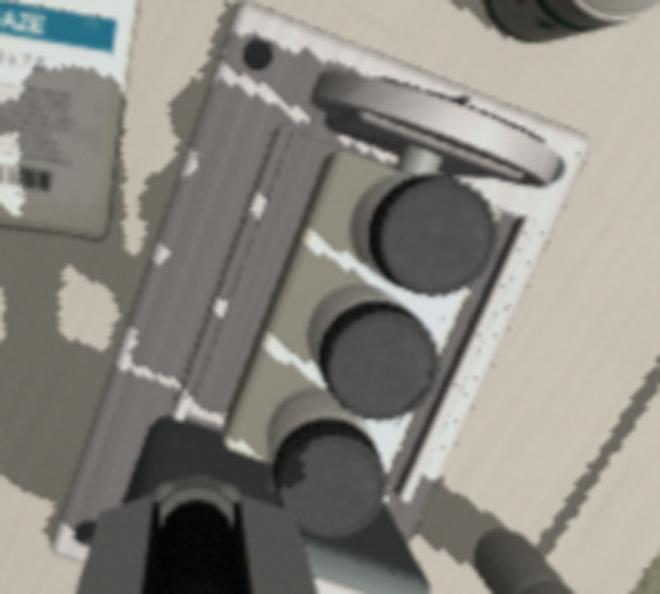

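```bash
python3 - <<'E'
from h import *
s=load('wrist12')
for q in((435,236),(378,361),(328,480)): print(captilt(s,200+q[0]/3.3,70+q[1]/3.3))
# consistency check: base plate corners at z .012 in stage frame
for q in((245,5),(585,140),(60,545)): print(st(onz(s,200+q[0]/3.3,70+q[1]/3.3,.012)))
s=load('wrist11')
for q in((319,136),(303,175),(289,209)): print(captilt(s,*q))
s=load('w10')
for q in((315,133),(300,172),(285,207)): print(captilt(s,*q))
o=robot.get_obs();print(o['wrist_force'],o['wrist_torque'],o['tool_pos'])
E
```

```text
(array([-0.0042,  0.0539,  0.1219]), np.float64(3.91))
(array([-0.005 ,  0.0227,  0.1218]), np.float64(4.59))
(array([-0.0048, -0.0089,  0.1218]), np.float64(4.4))
[-0.06280902  0.10256106  0.012     ]
[0.06022816 0.10268257 0.012     ]
[-0.06121449 -0.09925417  0.012     ]
(array([-0.0142,  0.0546,  0.1204]), np.float64(13.23))
(array([-0.0141,  0.0229,  0.1204]), np.float64(13.12))
(array([-0.014 , -0.0068,  0.1204]), np.float64(13.06))
(array([-0.0189,  0.0547,  0.119 ]), np.float64(17.77))
(array([-0.0183,  0.0232,  0.1192]), np.float64(17.15))
(array([-0.0188, -0.0076,  0.1191]), np.float64(17.62))
[ 2.52981343 -2.44541254 -3.11008234] [-0.48601481 -0.35674062 -0.03537143] [0.52559765 0.10008783 0.1511667 ]
```

```bash
python3 - <<'E'
from h import *
im=cv2.imread('pics/wrist12.png');a=cv2.resize(im[85:140,285:375],(792,484),interpolation=cv2.INTER_CUBIC);cv2.imwrite('pics/z1.png',a)
im=cv2.imread('pics/side12.png');a=cv2.resize(im[160:260,180:290],(660,600),interpolation=cv2.INTER_CUBIC);cv2.imwrite('pics/z2.png',a)
im=cv2.imread('pics/scene12.png');a=cv2.resize(im[160:260,180:290],(660,600),interpolation=cv2.INTER_CUBIC);cv2.imwrite('pics/z3.png',a)
E
```

```text
(no output)
```

View pics/z1.png

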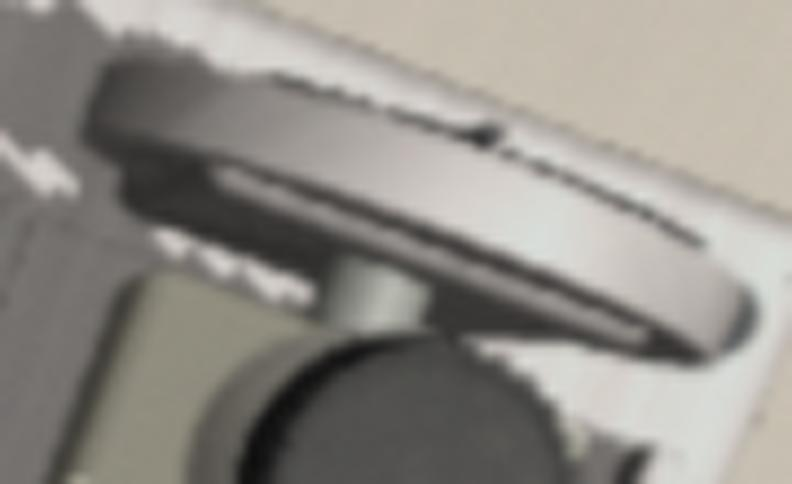

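View pics/z2.png

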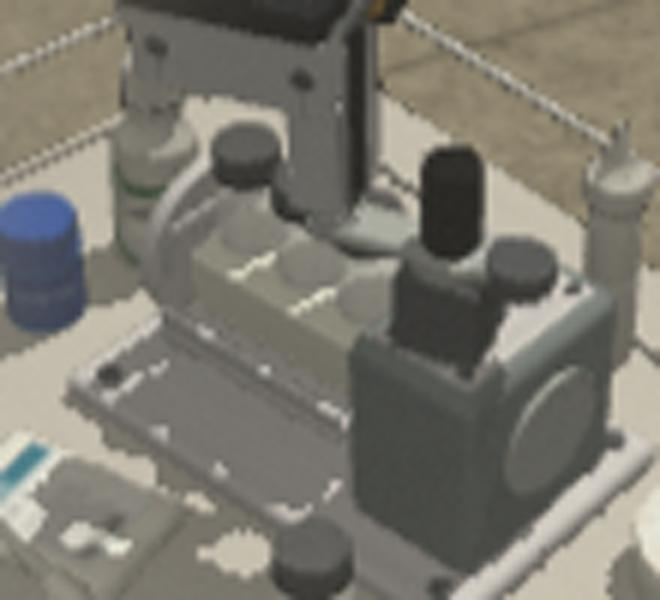

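View pics/z3.png

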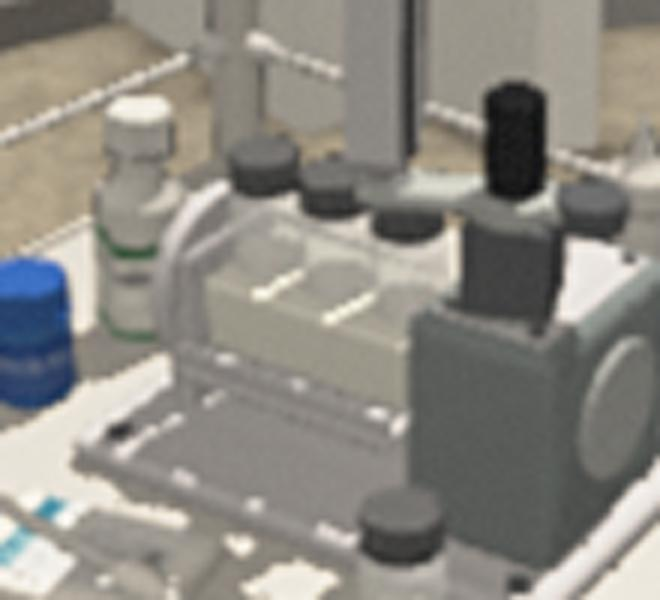

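```bash
python3 -m handwheel '[{"delta_pos":[11.6,0.5,-1.5],"yaw":0},{"delta_pos":[22.5,0.5,-6],"yaw":0},{"delta_pos":[31.8,0.5,-13.2],"yaw":0},{"delta_pos":[39,0.5,-22.5],"yaw":0},{"delta_pos":[43.5,0.5,-33.4],"yaw":0},{"delta_pos":[45,0.5,-45],"yaw":0},{"delta_pos":[43.5,0.5,-56.6],"yaw":0},{"delta_pos":[39,0.5,-67.5],"yaw":0},{"delta_pos":[31.8,0.5,-76.8],"yaw":0},{"delta_pos":[22.5,0.5,-84],"yaw":0},{"delta_pos":[11.6,0.5,-88.5],"yaw":0},{"delta_pos":[0,0.5,-90],"yaw":0}]'
python3 -m handwheel '[{"delta_pos":[0,0,0],"yaw":0},{"delta_pos":[0,0,0],"yaw":0},{"delta_pos":[0,0,0],"yaw":0},{"delta_pos":[0,0,0],"yaw":0},{"delta_pos":[0,0,0],"yaw":0}]' 150
python3 - <<'E'
from h import *
o=robot.get_obs();print(o['wrist_force'],o['wrist_torque'],o['tool_pos'],o['width'])
for n in('scene','side','wrist'):
    s=snap(n,n+'13.png')
im=cv2.imread('pics/wrist13.png');cv2.imwrite('pics/wrist13z.png',cv2.resize(im[0:200,180:400],(660,600),interpolation=cv2.INTER_CUBIC))
im=cv2.imread('pics/side13.png');a=cv2.resize(im[160:260,180:290],(660,600),interpolation=cv2.INTER_CUBIC);cv2.imwrite('pics/z4.png',a)
E
```

```text
time: 24.5
tool_pos: [0.5846, 0.0314, 0.1509]
ee_rot: [-1.571, -0.003, 0.715]
wrist_force: [0.1, 4.5, -0.2]
width: 0.0156
time: 25.0
tool_pos: [0.5841, 0.0314, 0.1506]
ee_rot: [-1.571, 0.0, 0.715]
wrist_force: [-0.4, 0.5, -0.8]
width: 0.0387
[-0.36814169  0.4746835  -0.76192939] [-0.05164296 -0.01699589  0.02154149] [0.58406348 0.03137012 0.1506409 ] 0.038713994066621786
```

View pics/wrist13z.png

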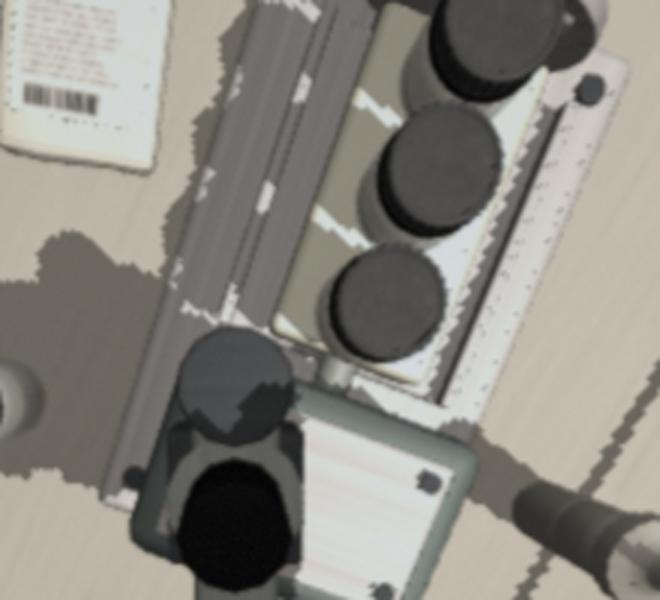

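View pics/z4.png

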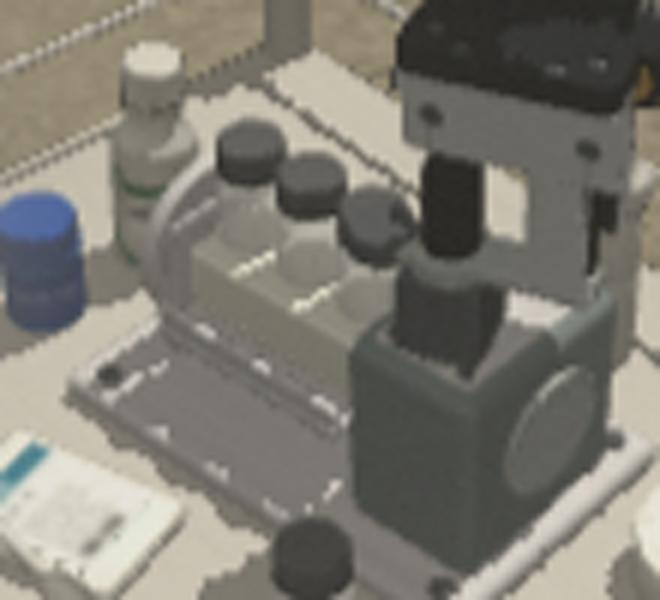

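```bash
python3 - <<'E'
from h import *
s=load('wrist13')
for q in((388,302),(444,168),(500,35)): print(captilt(s,180+q[0]/3,q[1]/3))
for q in((590,88),(133,477)): print('base screw',st(onz(s,180+q[0]/3,q[1]/3,.012)))
s=load('wrist12')
for q in((257,55),(87,530)): print('base screw',st(onz(s,200+q[0]/3.3,70+q[1]/3.3,.012)))
yaw=.715;x=np.array([np.cos(yaw),np.sin(yaw)]);z=np.array([-x[1],x[0]])
d=(np.array([.538,.380])-[.5841,.0314])*1000;print(d@x,d@z)
E
```

```text
(array([-0.0015, -0.0103,  0.122 ]), np.float64(1.41))
(array([-0.0008,  0.0212,  0.122 ]), np.float64(0.7))
(array([0.    , 0.0501, 0.122 ]), np.float64(-0.03))
base screw [0.05243419 0.09127275 0.012     ]
base screw [-0.05388692 -0.09037428  0.012     ]
base screw [-0.05364557  0.08968528  0.012     ]
base screw [-0.05347107 -0.08987384  0.012     ]
193.7384330407706 293.44946679608546
```

```bash
python3 -m handwheel '[{"delta_pos":[0,-15,0],"yaw":0},{"delta_pos":[0,-40,0],"yaw":0},{"delta_pos":[0,-60,0],"yaw":0},{"delta_pos":[10,-65,15],"yaw":-0.12},{"delta_pos":[35,-65,50],"yaw":-0.26},{"delta_pos":[60,-65,90],"yaw":-0.4},{"delta_pos":[85,-65,130],"yaw":-0.54},{"delta_pos":[110,-65,170],"yaw":-0.68},{"delta_pos":[135,-65,210],"yaw":-0.82},{"delta_pos":[160,-65,245],"yaw":-0.96},{"delta_pos":[185,-65,280],"yaw":-1.1},{"delta_pos":[194,-65,293],"yaw":-1.22}]'
python3 -m handwheel '[{"delta_pos":[0,0,0],"yaw":0},{"delta_pos":[0,0,0],"yaw":0},{"delta_pos":[0,0,0],"yaw":0}]'
python3 - <<'E'
from h import *
o=robot.get_obs();print(o['tool_pos'],o['ee_rot'])
for n in('scene','side','wrist'):
    s=snap(n,n+'14.png')
im=cv2.imread('pics/side14.png');a=cv2.resize(im[160:260,180:290],(660,600),interpolation=cv2.INTER_CUBIC);cv2.imwrite('pics/z5.png',a)
print(proj(s,[W(0,.085,.06),W(0,.085,.096)]))
E
```

```text
time: 26.35
tool_pos: [0.5371, 0.384, 0.2166]
ee_rot: [-1.572, -0.002, 1.945]
wrist_force: [0.7, -0.2, -0.6]
width: 0.0386
time: 26.65
tool_pos: [0.5389, 0.3785, 0.2164]
ee_rot: [-1.572, 0.0, 1.932]
wrist_force: [0.0, -0.0, -0.6]
width: 0.0386
[0.53885448 0.378535   0.21641424] [-1.57153436e+00  3.49520599e-04  1.93175975e+00]
[[134.0066138  120.10361834]
 [118.99173649 120.19097998]]
```

View pics/wrist14.png

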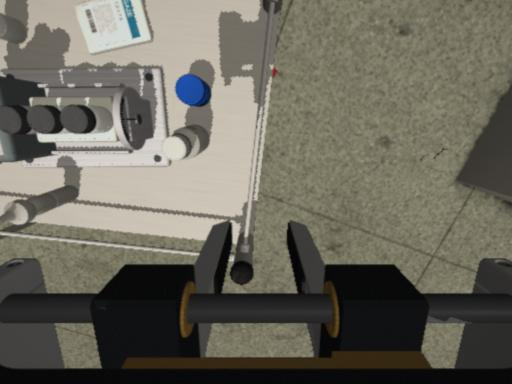

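View pics/z5.png

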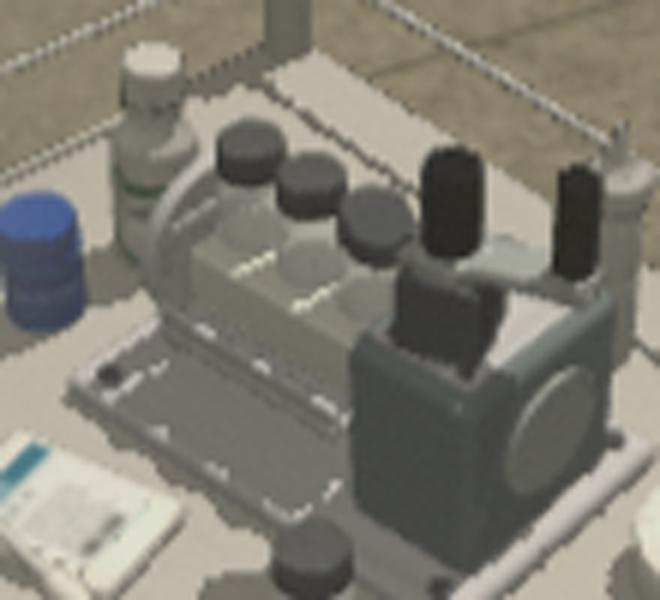

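```bash
python3 -m handwheel '[{"delta_pos":[0,20,0],"yaw":0},{"delta_pos":[0,50,0],"yaw":0},{"delta_pos":[0,75,0],"yaw":0},{"delta_pos":[0,75,0],"yaw":0},{"delta_pos":[0,75,0],"yaw":0}]'
python3 - <<'E'
from h import *
o=robot.get_obs();print(o['tool_pos'],o['ee_rot'])
s=snap('wrist','w15.png')
print(proj(s,[W(0,.085,.06),W(0,.085,.096)]))
im=cv2.imread('pics/w15.png');a=cv2.resize(im[60:160,50:180],(780,600),interpolation=cv2.INTER_CUBIC);cv2.imwrite('pics/w15z.png',a)
E
```

```text
time: 27.3
tool_pos: [0.5384, 0.3791, 0.1409]
ee_rot: [-1.57, 0.0, 1.934]
wrist_force: [-0.1, 0.5, 0.5]
width: 0.0389
[0.53841647 0.37912869 0.14087162] [-1.57014895e+00  7.44135908e-05  1.93379248e+00]
[[ 97.08423217 120.30063129]
 [ 71.10662105 120.39023075]]
```

View pics/w15z.png

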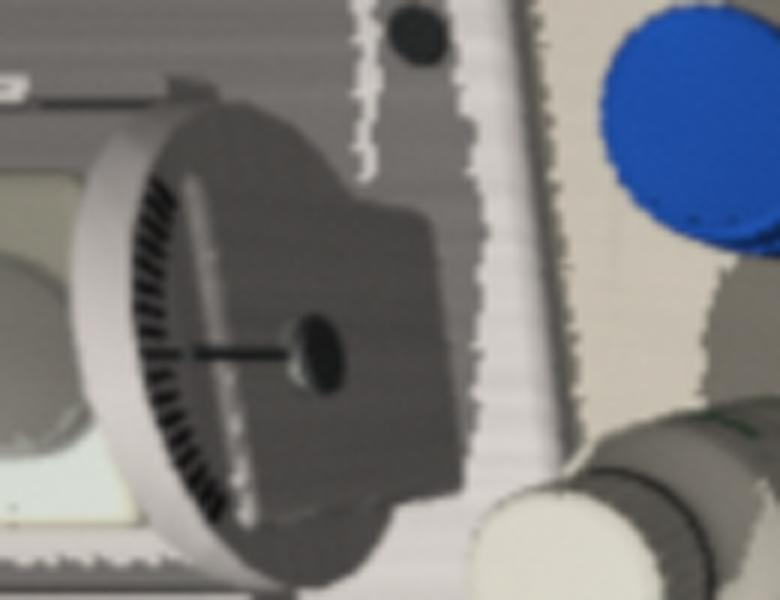

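```bash
python3 - <<'E'
import cv2
im=cv2.imread('pics/w15.png');a=cv2.resize(im[85:150,66:110],(540,798)[:2],interpolation=cv2.INTER_CUBIC)
a=cv2.resize(im[100:137,66:112],(736,592),interpolation=cv2.INTER_CUBIC);a=cv2.convertScaleAbs(a,alpha=2);cv2.imwrite('pics/w15y.png',a)
E
```

```text
(no output)
```

View pics/w15y.png

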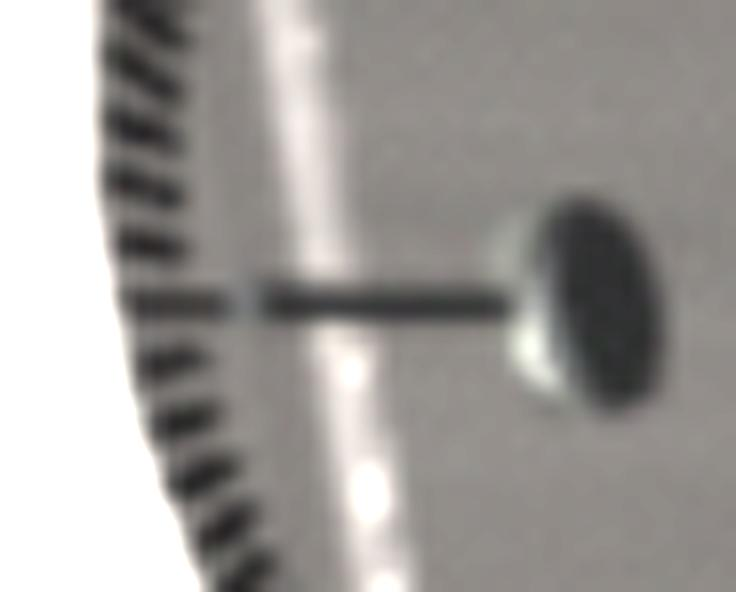

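```bash
python3 - <<'E'
from h import *
for n in('side14','scene14'):
    s=load(n); P=[.5544,.0654]
    print(n,proj(s,[P+[.182],P+[.185],P+[.104]]))
    im=cv2.imread('pics/'+n+'.png'); a=cv2.resize(im[160:240,210:310],(750,600),interpolation=cv2.INTER_CUBIC); cv2.imwrite('pics/'+n+'z.png',a)
    print((proj(s,[P+[.182],P+[.185],P+[.104]])-[210,160])*7.5)
E
```

```text
side14 [[255.18848458 186.58298574]
 [255.21024274 185.41821754]
 [254.65638176 215.06777362]]
[[338.91363439 199.37239303]
 [339.07682055 190.63663152]
 [334.92286319 413.00830218]]
scene14 [[266.25776741 174.33745647]
 [266.28672831 172.95975028]
 [265.53870386 208.5441983 ]]
[[421.93325555 107.53092351]
 [422.15046236  97.1981271 ]
 [416.54027898 364.08148722]]
```

View pics/scene14z.png

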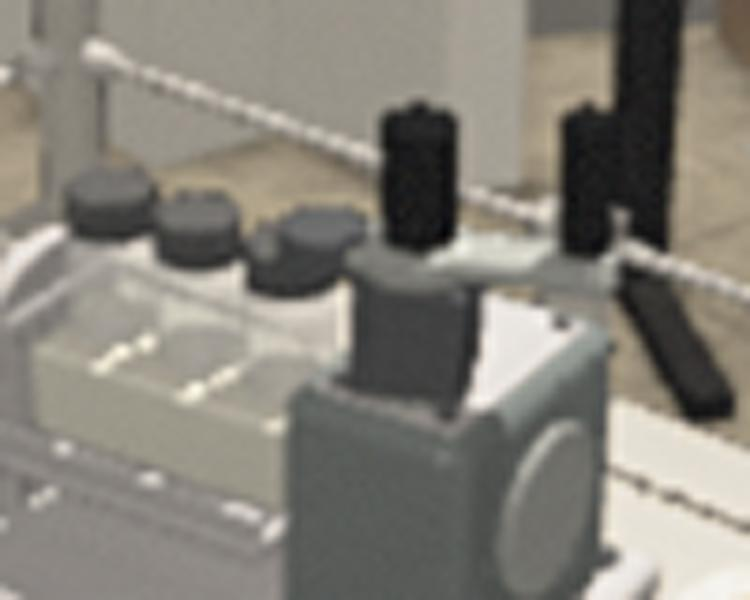

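View pics/side14z.png

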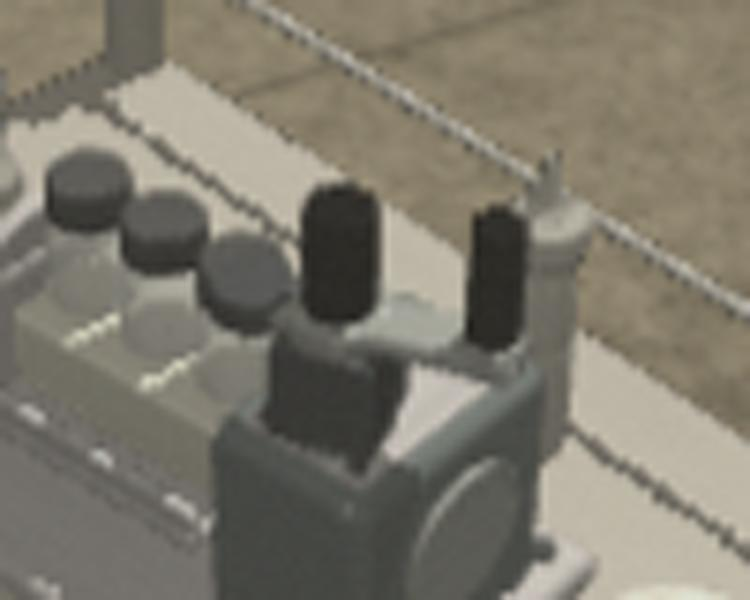

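```bash
python3 -m handwheel '[{"delta_pos":[0,-30,0],"yaw":0},{"delta_pos":[0,-70,0],"yaw":0},{"delta_pos":[-20,-80,6],"yaw":0},{"delta_pos":[-60,-80,19],"yaw":0},{"delta_pos":[-100,-80,32],"yaw":0},{"delta_pos":[-140,-80,45],"yaw":0},{"delta_pos":[-180,-80,58],"yaw":0},{"delta_pos":[-220,-80,71],"yaw":0},{"delta_pos":[-260,-80,84],"yaw":0},{"delta_pos":[-290,-80,93],"yaw":0},{"delta_pos":[-299,-80,96],"yaw":0},{"delta_pos":[-299,-80,96],"yaw":0}]' 255
python3 -m handwheel '[{"delta_pos":[0,8,0],"yaw":0},{"delta_pos":[0,16,0],"yaw":0},{"delta_pos":[0,22,0],"yaw":0},{"delta_pos":[0,25,0],"yaw":0},{"delta_pos":[0,25,0],"yaw":0},{"delta_pos":[0,25,0],"yaw":0}]'
```

```text
time: 28.55
tool_pos: [0.5553, 0.0647, 0.2217]
ee_rot: [-1.573, 0.0, 1.932]
wrist_force: [-0.3, -0.7, 1.2]
width: 0.0004
time: 29.15
tool_pos: [0.5551, 0.0666, 0.1956]
ee_rot: [-1.571, -0.0, 1.936]
wrist_force: [-0.0, -0.7, -0.1]
width: 0.0003
```

```bash
python3 -m handwheel '[{"delta_pos":[0,5,0],"yaw":0},{"delta_pos":[0,11,0],"yaw":0},{"delta_pos":[0,11,0],"yaw":0}]'; for i in 1 2 3 4 5; do python3 -m handwheel '[{"delta_pos":[0,0.8,0],"yaw":0},{"delta_pos":[0,0.8,0],"yaw":0}]'|grep -E "pos|force"; done
```

```text
time: 29.45
tool_pos: [0.5545, 0.0662, 0.1834]
ee_rot: [-1.569, -0.001, 1.935]
wrist_force: [0.1, -0.4, 0.3]
width: 0.0002
tool_pos: [0.5551, 0.0662, 0.1838]
wrist_force: [-0.1, -0.1, -0.1]
tool_pos: [0.5552, 0.0662, 0.1832]
wrist_force: [-0.2, 0.8, 0.9]
tool_pos: [0.5552, 0.0662, 0.1824]
wrist_force: [0.3, 0.5, -0.2]
tool_pos: [0.5554, 0.0663, 0.1823]
wrist_force: [-0.9, 0.4, 4.1]
tool_pos: [0.5555, 0.0663, 0.1823]
wrist_force: [-1.3, -0.2, 5.8]
```

```bash
python3 -m handwheel '[{"delta_pos":[0,-5,0],"yaw":0},{"delta_pos":[0,-30,0],"yaw":0},{"delta_pos":[0,-70,0],"yaw":0},{"delta_pos":[0,-80,0],"yaw":0},{"delta_pos":[30,-80,20],"yaw":0},{"delta_pos":[70,-80,60],"yaw":0},{"delta_pos":[110,-80,100],"yaw":0},{"delta_pos":[120,-80,110],"yaw":0},{"delta_pos":[120,-80,110],"yaw":0},{"delta_pos":[120,-80,110],"yaw":0}]'
python3 - <<'E'
from h import *
for n in('scene','wrist'):
    s=snap(n,n+'16.png')
im=cv2.imread('pics/scene16.png');a=cv2.resize(im[150:330,110:410],(800,480),interpolation=cv2.INTER_CUBIC);cv2.imwrite('pics/scene16z.png',a)
E
```

```text
time: 31.45
tool_pos: [0.4096, 0.1392, 0.2603]
ee_rot: [-1.571, 0.001, 1.936]
wrist_force: [1.0, -0.1, 0.6]
width: 0.0008
```

View pics/scene16z.png

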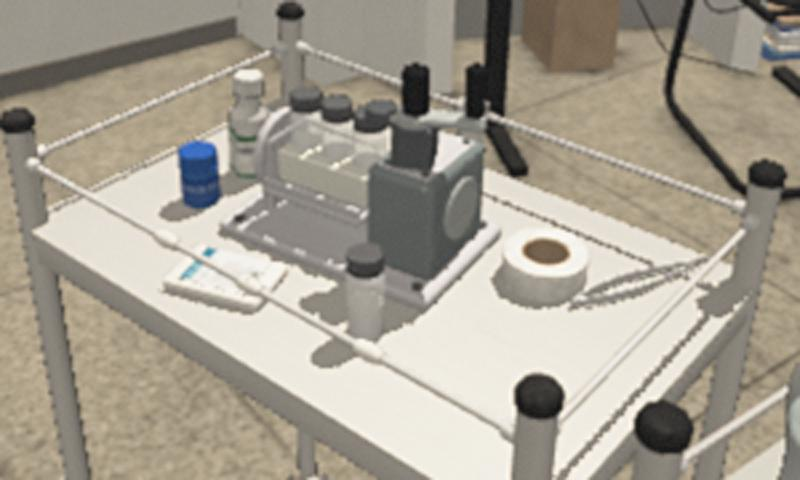

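View pics/wrist16.png

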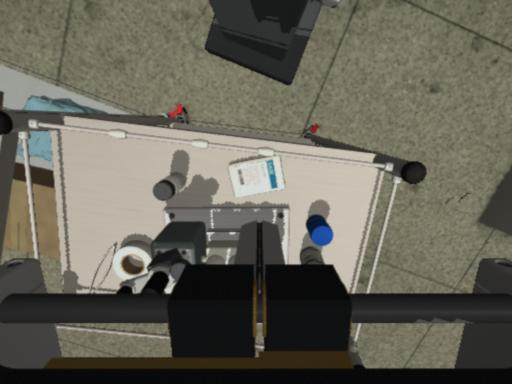

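```bash
python3 -c "
from bench import robot
print(robot.close_job())"
```

```text
the job is handed in; nothing more can be done
None
```

The crank is seated on the worm spindle and the vial cradle reads level. The job was handed in at about 31.5 s, with the arm clear of everything.

- **Fitting:** I gripped the crank by its boss. The square's facing was estimated from the wrist pictures (about 41° in the world frame). Lowered gently at that angle, the crank went straight in line, so I did not have to turn it to search. It met the cheeks about 3 to 4 mm down, slid home at about 7 N, and stopped on the shoulder.
- **Winding:** I took the revolving handle and wound 3.5 turns clockwise, with about 5 N of sideways force at the handle. The first turn gave slightly less than 5° because of the socket's play. While winding, the gripper also pulled up on the crank with about 3.5 N, so I checked afterwards that it was still seated.

| Last check | Result |
|---|---|
| Scale needle | On the long zero mark, within about 0.5° |
| Vial-cap positions | Level to about 1°, after correcting a 0.7 mm offset in my stage frame |
| Seating | Light press on the boss (about 6 N) stopped firm at 182.3 mm; 182 mm is fully seated |
| Other objects | By eye in the final scene picture, all where they were at the start |

**Disagreement:** the cap method gave only about 4.4° of tilt per turn instead of 5°. Because of that I relied on the needle for the level reading.

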